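# Change the cigar-tube labeller over to the next batch

## Task

Change the labeller over to the next batch. First lift the labelled tube out of the nest and lay it flat in the finished box; then wind the label counter's reset knob back until it is fully home on its zero stop and slide the blue stop to the yellow tab; last, lay all the unlabelled tubes in the grooves of the feed tray, one to a groove and centred along it, the darkest cigar in pocket 1 and then shade by shade lighter, leaving no pocket empty in between. Leave the lighter, the tin and the cup beside your work where they stand.

Things in the scene. Friction and masses are not known exactly. Their poses are not given: they have to be found in the camera images.
- tube_1: unlabelled clear square tube, 150 x 22 x 22 mm, 40 g, nearly black cigar inside (the darkest of the five shades, always present), black 18 mm cap at its +x end. Origin at its centre, x along it. Starts flat on the dark rolling board at the left (fixed, 320 x 190 mm, top 8 mm above the table), beside the others on places 56 mm apart
- tube_2: unlabelled clear square tube, 150 x 22 x 22 mm, 40 g, dark chocolate brown cigar inside (second darkest of five shades), black 18 mm cap at its +x end. Origin at its centre, x along it. Starts flat on the dark rolling board at the left (fixed, 320 x 190 mm, top 8 mm above the table), beside the others on places 56 mm apart; absent in some runs
- tube_3: unlabelled clear square tube, 150 x 22 x 22 mm, 40 g, reddish mid brown cigar inside (middle one of five shades), black 18 mm cap at its +x end. Origin at its centre, x along it. Starts flat on the dark rolling board at the left (fixed, 320 x 190 mm, top 8 mm above the table), beside the others on places 56 mm apart; absent in some runs
- tube_4: unlabelled clear square tube, 150 x 22 x 22 mm, 40 g, tan / light brown cigar inside (second lightest of five shades), black 18 mm cap at its +x end. Origin at its centre, x along it. Starts flat on the dark rolling board at the left (fixed, 320 x 190 mm, top 8 mm above the table), beside the others on places 56 mm apart; absent in some runs
- tube_5: unlabelled clear square tube, 150 x 22 x 22 mm, 40 g, pale straw cigar inside (the lightest of five shades), black 18 mm cap at its +x end. Origin at its centre, x along it. Starts flat on the dark rolling board at the left (fixed, 320 x 190 mm, top 8 mm above the table), beside the others on places 56 mm apart; absent in some runs
- done_tube: last tube of the old batch: same clear square tube, 150 x 22 x 22 mm, about 40 g, reddish brown cigar, but with a white paper label with two red stripes round its middle. Origin at its centre, x along its length. Starts lying in the labeller's nest
- pocket_1 (a point): Feed tray at the right: wood, fixed, 262 (x) x 180 (y) x 18 mm high, five straight grooves along y, open at both ends, 30 mm wide, 10 mm deep, 50 mm apart, ridges 20 mm wide. Pocket 1 is nearest the robot, 5 farthest (+x). This point: centre of the floor of groove 1, 8 mm above the table; y along the groove. A tube lying in it has its centre 11 mm higher and stands 12 mm above the ridges
- pocket_2 (a point): Pocket k has k brass studs in its floor at the +y end. This point: centre of the floor of groove 2, 8 mm above the table; y along the groove. A tube lying in it has its centre 11 mm higher and stands 12 mm above the ridges
- pocket_3 (a point): This point: centre of the floor of groove 3, 8 mm above the table; y along the groove. A tube lying in it has its centre 11 mm higher and stands 12 mm above the ridges
- pocket_4 (a point): This point: centre of the floor of groove 4, 8 mm above the table; y along the groove. A tube lying in it has its centre 11 mm higher and stands 12 mm above the ridges
- pocket_5 (a point): This point: centre of the floor of groove 5, 8 mm above the table; y along the groove. A tube lying in it has its centre 11 mm higher and stands 12 mm above the ridges
- box_floor (a point): centre of the inner floor of the finished box, an open cedar box with a yellow stripe, fixed, empty at the start; floor 6 mm above the table, inside 80 (x) x 174 (y) mm, walls 6 mm thick, rims 36 mm above the table; its long side is along y
- labeller: grey bench labeller, fixed, base 200 (x) x 320 (y) x 12 mm, origin under its centre. Near edge: nest, a groove along y, 30 mm wide, centre x = -60 mm, y -145 to +55, walls 12 mm thick, tops 22 mm above the table. Right rear: counter, dial 60 mm high. Left: slide stop. Rear middle: label reel, 93 mm high; steel peel plate, 45 mm high, from x = -29 back, y -41 to +25
- counter (a joint): label counter: angle in rad of the reset knob with its red pointer, 0 at the zero stop (pointer on the red mark at the dial's robot side, -x, by the steel stop pin), growing clockwise seen from above, at most 5.5. It is wound back anticlockwise. Friction 0.05 N m, no spring: it stays where it is left
- counter_grip (a point): on the knob's vertical axis, at the height for the TCP to grip it. The knob is a black bar 42 mm long (x axis of this point) x 14 mm wide (y), from 22 mm below to 8 mm above this point, on a 42 mm disc; the red pointer lies to its -x. The point turns with the knob
- stop (a joint): position of the slide stop in m: 0 at the left (+y) end of its track, growing to 0.105 towards the labeller's -y. Friction 1.5 N, it stays where it is left
- stop_top (a point): middle of the top of the slide stop's blue grip, with a white line along x on it. The grip is 26 (x) x 16 (y) x 40 mm high below this point; a steel arm at its foot (lowest 14 mm) reaches 62 mm to -x, over the nest: a tube in the nest is in its way. Axes as the labeller's; it slides along y
- set_tab: yellow tab on the white scale beside the stop's track, 12 mm high, fixed in a run: the stop's place for the next batch. Right when the white line of the blue grip (point stop_top) is level with the tab: same y in the tab's frame (y along the track, origin in the middle of its width)
- lighter: bystander: orange lighter lying flat, 80 x 24 x 13 mm
- tin: bystander: round tin with a yellow lid, 71 mm across, 38 mm high
- glass: bystander: empty clear plastic cup, 72 mm across, 85 mm high
Things that resemble listed ones, but are neither listed nor needed, are in the scene too. What is shaped like the tube_1 but pink is not meant.

How it is judged:
By the outcome, as a careful person would: the job done as asked, in the order asked, and still so for the second after the job is handed in, with the robot touching nothing.
Of tube_2, tube_3, tube_4, tube_5 only 2 to 4 are there at a start; the rules pass over those that are not, and their reading is None.
At some moment in a run one of tube_1, tube_2, tube_3, tube_4, tube_5 may be knocked a few centimetres aside while the robot is not near it.
Once in a run the grip may slacken for a moment while it holds something.
It also fails if it takes over 210 s, if anything falls off the work surface, if the arm or the gripper's body presses on something with over 40 N, if the wrist force passes 120 N, or if a joint passes its speed limit or range.

## Robot

A 6-joint arm with a two-finger parallel gripper is mounted at the origin on the work surface. World frame = base frame: x ahead of the robot, y to its left, z up, the work surface at z = 0. Lengths are in mm, angles in rad, forces in N, time in s.
With the tool pointing down it reaches from about 375 to 975 mm from the base axis. Payload 3.8 kg.
Tool frame: the origin (TCP) lies between the finger pads, 19 mm behind the fingertips; this is the grasp point; z points along the fingers, y is the line along which they close (so a half turn about z gives the same grasp; the last joint's range is limited). The gripper opens to 88 mm and grips with 3 to 60 N. Pads are 18 mm wide; open, the fingers measure 123 mm over their backs; the gripper's body (75 mm by 187 mm) begins 45 mm behind the grasp point.
Start: joints at [1.116, 0.264, 1.604, -0, 1.274, -0.037], TCP at [273.879, 616.935, 257.406] pointing down, gripper open.
Joint ranges: [-2.63, 2.63], [-0.94, 2.18], [0.31, 2.57], [-1.31, 4.45], [0, 2.66], [-2.55, 2.55]. Speed limits (rad/s): [2.57, 2.57, 3.14, 3.14, 3.14, 3.14].

## Interface

Orientations are given as a unit quaternion [x, y, z, w].
In Python, from station import robot, viewer gives the robot as it stands. The module is installed in compiled form; this text tells all that it offers.
- The arm moves only by the tool jog_arm, never from a script. Its argument "targets" is a list that holds one entry, the list of rows, each a list of 6 numbers: the shift along the world's x, y, z scaled (see below), then the turn, a rotation vector about the world's x, y, z scaled (see below). In form: [[[tx, ty, tz, wx, wy, wz], ...]]. A call has 1 to 10 rows; each row shifts and turns the commanded pose from where the row before left it; what a row does not reach is not made up. The controller multiplies each number of a shift by 0.15 m and each number of a turn by 0.5 rad. A row lasts 1/12 s, in which the tool goes at most 41.7 mm and 7.16 degrees, less where a joint would pass 70% of its speed; a pose out of reach is approached as far as the arm can. A call with a number of a shift or a turn outside -1 to 1 is refused whole. A call with a gripper value outside its range is refused whole. "gripper" is the closure, from -1 (fully open) to 1 (shut), set as the call begins (left out, the last holds). The fingers move at their own pace and stop on an object; "grip_force" is the grip in N (left out, the last holds). Time passes only in rows, so rows that do not move let the fingers close. It gives the time, the measured TCP pose, the force, the opening and the grip force at its end, in the units of the state.
- robot.get_state(): the state, without advancing time (a new reading comes with each control period).
- viewer.capture(name): name is "side" or "top"; returns a dict with "pixels" (420x560x3 uint8, red, green, blue), "fovy" (degrees; the focal length in pixels is half the picture's height over the tangent of half this angle, whatever the lens; pixels are square), "cx", "cy" (the principal point, pixels), "k1" (the pictures are not rectified: a ray, as slopes to the right and down, at radius r is drawn at 1 + k1 r^2 times it, then the intrinsics apply), "eye" and "attitude" of the camera in the world. Camera axes: x right, y up, looking along -z (the intrinsics and any distortion apply to the point x, -y, -z); pixel columns grow to the right and rows downward; lengths in mm; the calibration is good to about 2 mm. A picture is of the moment at which its call begins. There is no depth.
- robot.close_job(): hands the job in; it is judged then, once.
The state is a dict: "time": time; "joint_positions": joint angles; "qvel": joint speeds; "effort": joint torques, N m; "tcp_pos": TCP position; "tcp_rot": TCP orientation; "force": force on the tool from outside, world axes, zero at the start; "ft_torque": the same for the moment, N m; "width": finger opening in mm; "grasp_force": force on a finger pad.
Only numpy, scipy, OpenCV 4.12 (cv2) and the standard library are available. Lean on these libraries where they do the work, as an engineer would, in place of code of your own. Each camera call takes 0.05 s, during which the arm holds its last target. There are 200 camera calls.

## Working session

There is one attempt and no reset: what is moved stays moved. The work goes in short steps, Python scripts to look and compute and a tool call to move; the robot and the scene stay as the last step left them, time stands still between calls to the robot, and variables do not carry over. Pictures are saved under pics/ and viewed, at most 14 in all, crops included, and the job is handed in when it is done.

Besides the shell and the picture viewer there is one more tool, called after "Call:" as name(argument=value, ...), one argument or row to a line, values as JSON. jog_arm: Moves the arm, as the interface text tells. Its arguments: {"type":"object","properties":{"targets":{"type":"array"},"gripper":{"type":"number"},"grip_force":{"type":"number"}},"required":["targets"]}

```bash
ls; mkdir -p pics; cat > h.py <<'E'
import numpy as np, cv2, pickle
from scipy.spatial.transform import Rotation as R
def snap(name,fn):
    from station import viewer
    c=viewer.capture(name); pickle.dump(c,open(f'pics/{fn}.pkl','wb'))
    cv2.imwrite(f'pics/{fn}.png',cv2.cvtColor(np.asarray(c['pixels']),cv2.COLOR_RGB2BGR)); return c
def load(fn): return pickle.load(open(f'pics/{fn}.pkl','rb'))
def att(c):
    a=np.array(c['attitude'],float)
    return a if a.shape==(3,3) else R.from_quat(a).as_matrix()
def f(c): return 210/np.tan(np.radians(c['fovy'])/2)
def ray(c,u,v):
    xd=np.array([(u-c['cx'])/f(c),(v-c['cy'])/f(c)]); x=xd.copy()
    for _ in range(50): x=xd/(1+c['k1']*(x@x))
    return np.array(c['eye'],float), att(c)@np.array([x[0],-x[1],-1.])
def onz(c,u,v,z):
    e,d=ray(c,u,v); return e+d*(z-e[2])/d[2]
def proj(c,p):
    q=att(c).T@(np.array(p,float)-np.array(c['eye'])); x=np.array([q[0],-q[1]])/-q[2]
    x=x*(1+c['k1']*(x@x)); return np.array([c['cx'],c['cy']])+f(c)*x
def tri(obs):
    A=np.zeros((3,3));b=np.zeros(3);L=[]
    for c,u,v in obs:
        e,d=ray(c,u,v); d=d/np.linalg.norm(d); M=np.eye(3)-np.outer(d,d); A+=M;b+=M@e;L.append((e,M))
    p=np.linalg.solve(A,b); return p,[round(float(np.linalg.norm(M@(p-e))),1) for e,M in L]
E
python3 - <<'E'
from h import *
from station import robot
for n in('top','side'):
    c=snap(n,n+'0'); print({k:c[k] for k in c if k!='pixels'})
print(robot.get_state())
a=cv2.imread('pics/top0.png')
cv2.imwrite('pics/top0b.png',cv2.resize(a,(800,600),interpolation=cv2.INTER_CUBIC))
a=cv2.imread('pics/side0.png')
cv2.imwrite('pics/side0b.png',cv2.resize(a,(800,600),interpolation=cv2.INTER_CUBIC))
E
```

```text
pics
{'fovy': 49.14609039888169, 'cx': 284.2405015127693, 'cy': 212.794382328378, 'k1': -0.013166238751087696, 'eye': array([ 323.30653643,  -13.81045778, 1284.21449462]), 'attitude': array([-0.03570907,  0.03335424,  0.70962992, -0.70287818])}
{'fovy': 48.62387250470799, 'cx': 269.5967580134833, 'cy': 211.83115436078626, 'k1': -0.1300039228494002, 'eye': array([  45.95069936, -615.79233217,  924.25924976]), 'attitude': array([ 0.34239808, -0.10060014, -0.27022637,  0.89421523])}
{'time': 0.1, 'joint_positions': array([ 1.11610072e+00,  2.64670804e-01,  1.60522288e+00, -4.54016355e-06,
        1.27370034e+00, -3.69426067e-02]), 'qvel': array([-0.00143283, -0.00278743, -0.00247585,  0.00053285,  0.00085618,
       -0.00093264]), 'effort': array([ 2.64277232e-04, -5.03617144e+01, -3.58071685e+01,  7.30355107e-02,
        2.32016231e-02, -2.66934080e-05]), 'tcp_pos': array([273.61865616, 616.40033873, 256.22505613]), 'tcp_rot': array([ 2.07360196e-01,  9.78264150e-01, -9.71127727e-04, -2.41412086e-04]), 'force': array([-4.77021086e-01,  3.92324794e-04, -1.15444615e+00]), 'ft_torque': array([ 0.0707685 , -0.01541396, -0.0076883 ]), 'grasp_force': 0.0, 'width': 88.28742437836485}
```

View pics/top0b.png

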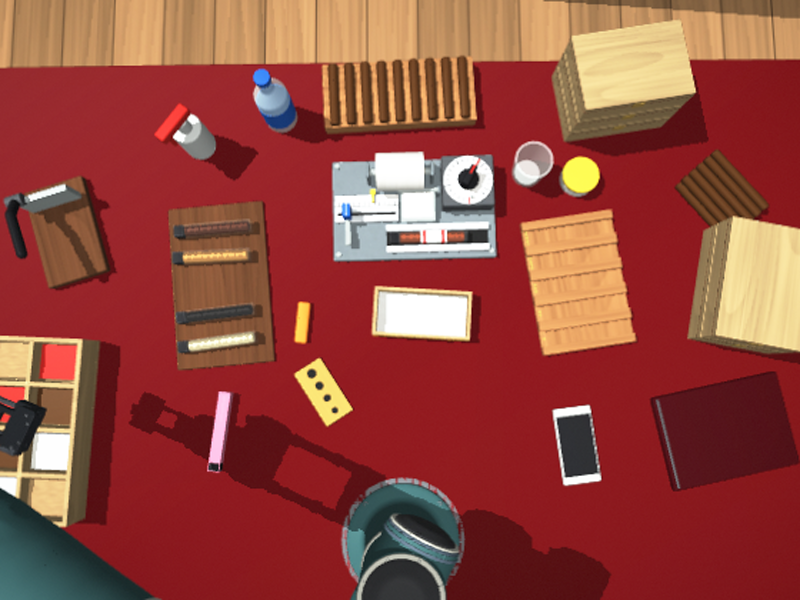

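View pics/side0b.png

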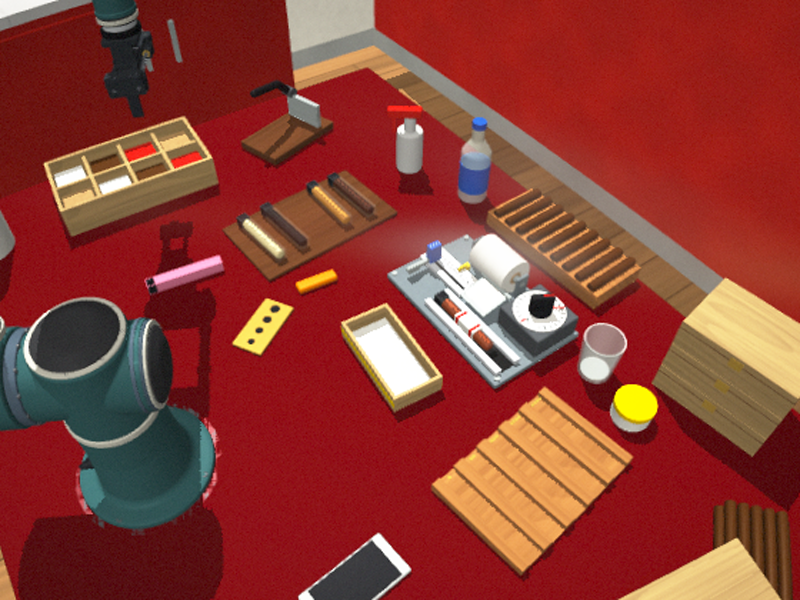

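The top view (800 px scale) shows the board at (220,285) with four capped tubes: a brown one (215,229), tan (212,257), near black (215,313) and straw (217,343). The pink decoy is at (220,430). The labeller is at (415,210) with the labelled tube at (435,237), the finished box at (423,314) and the tray at (578,282). The humidor rack at (400,95) and the cigar bundle at (720,187) are lookalikes without caps. I'll enlarge these to confirm.

```bash
python3 - <<'E'
from h import *
t=cv2.imread('pics/top0.png'); s=cv2.imread('pics/side0.png')
def cr(a,x0,y0,w,h,W,H): return cv2.resize(a[y0:y0+h,x0:x0+w],(W,H),interpolation=cv2.INTER_CUBIC)
m=np.zeros((600,800,3),np.uint8)
m[:300,:400]=cr(t,228,100,128,96,400,300)      # 3.125x
m[:300,400:]=cr(s,268,160,140,105,400,300)
m[300:,:400]=cr(t,112,135,168,126,400,300)
m[300:,400:]=cr(t,350,135,160,120,400,300)
cv2.imwrite('pics/m1.png',m)
E
```

```text
(no output)
```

View pics/m1.png

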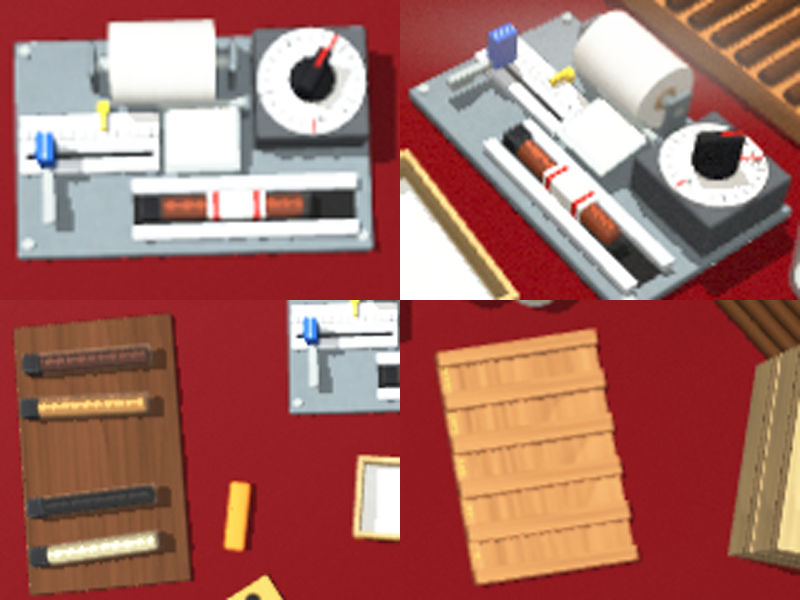

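Top-left crop: the stop's blue grip is at (45,150), the yellow tab at (102,112), the counter pointer at about 1 o'clock with its zero mark at 6 o'clock (315,125), and the labelled tube in the nest at (235,205), the only one with stripes. Bottom-left: the tubes from top to bottom are brown, tan, near black and straw, all with black caps. The tray at bottom right has its studs on the left (+y) and pocket 1 at the bottom.

```bash
cat > seg.py <<'E'
from h import *
def fg(c):
    h=cv2.cvtColor(np.asarray(c['pixels']),cv2.COLOR_RGB2HSV); H,S,V=[h[...,i].astype(int) for i in range(3)]
    red=((H<5)|(H>172))&(S>150)
    return (~red).astype(np.uint8)*255
def comps(c,amin=300):
    cs,_=cv2.findContours(cv2.morphologyEx(fg(c),cv2.MORPH_OPEN,np.ones((3,3))),cv2.RETR_EXTERNAL,cv2.CHAIN_APPROX_NONE)
    return [k for k in cs if cv2.contourArea(k)>amin]
def quad(k):  # four sides refined by line fits -> corners
    q=cv2.approxPolyDP(cv2.convexHull(k),0.03*cv2.arcLength(k,True),True)[:,0].astype(float)
    if len(q)!=4: return q,False
    P=k[:,0].astype(float); L=[]
    for i in range(4):
        a,b=q[i],q[(i+1)%4]; d=(b-a)/np.linalg.norm(b-a); t=(P-a)@d; n=np.abs((P-a)@[-d[1],d[0]]); l=np.linalg.norm(b-a)
        s=P[(n<3)&(t>.1*l)&(t<.9*l)]
        vx,vy,x,y=cv2.fitLine(s.astype(np.float32),cv2.DIST_HUBER,0,.01,.01).ravel(); L.append(np.cross([x,y,1],[x+vx,y+vy,1]))
    C=[]
    for i in range(4):
        z=np.cross(L[i-1],L[i]); C.append(z[:2]/z[2])
    return np.array(C),True
if __name__=='__main__':
    for n in('top0','side0'):
        c=load(n); print(n)
        for k in comps(c):
            q,ok=quad(k); print(cv2.boundingRect(k),int(cv2.contourArea(k)),ok,q.round(1).tolist() if ok else len(q))
E
python3 seg.py
```

```text
top0
(239, 334, 86, 86) 5919 False 6
(387, 283, 34, 57) 1430 True [[412.4, 283.0], [420.6, 336.4], [394.1, 339.6], [386.1, 286.5]]
(145, 274, 18, 57) 528 True [[162.5, 274.0], [154.5, 329.2], [144.8, 329.2], [152.9, 274.0]]
(206, 251, 41, 47) 953 True [[223.7, 249.9], [246.6, 286.3], [228.2, 298.6], [204.8, 261.4]]Traceback (most recent call last):
  File "seg.py", line 25, in <module>
    q,ok=quad(k); print(cv2.boundingRect(k),int(cv2.contourArea(k)),ok,q.round(1).tolist() if ok else len(q))
         ~~~~^^^
  File "seg.py", line 16, in quad
    vx,vy,x,y=cv2.fitLine(s.astype(np.float32),cv2.DIST_HUBER,0,.01,.01).ravel(); L.append(np.cross([x,y,1],[x+vx,y+vy,1]))
              ~~~~~~~~~~~^^^^^^^^^^^^^^^^^^^^^^^^^^^^^^^^^^^^^^^^^^^^^^^
cv2.error: OpenCV(4.12.0) /io/opencv/modules/imgproc/src/linefit.cpp:50: error: (-215:Assertion failed) count > 0 in function 'fitLine2D_wods'
```

```bash
sed -i 's/        s=P\[/        s=P[/; s/        vx,vy/        if len(s)<5: return q,False\n        vx,vy/' seg.py; python3 seg.py
```

```text
top0
(239, 334, 86, 86) 5919 False 6
(387, 283, 34, 57) 1430 True [[412.4, 283.0], [420.6, 336.4], [394.1, 339.6], [386.1, 286.5]]
(145, 274, 18, 57) 528 True [[162.5, 274.0], [154.5, 329.2], [144.8, 329.2], [152.9, 274.0]]
(206, 251, 41, 47) 953 True [[223.7, 249.9], [246.6, 286.3], [228.2, 298.6], [204.8, 261.4]]
(0, 235, 111, 185) 11958 False 4
(260, 200, 71, 39) 2370 True [[261.7, 200.2], [330.3, 203.7], [328.3, 238.5], [259.7, 234.4]]
(364, 146, 82, 103) 6113 True [[427.0, 146.2], [444.3, 238.8], [379.5, 248.6], [363.4, 155.9]]
(118, 141, 74, 118) 7433 True [[183.1, 140.6], [191.5, 252.1], [124.4, 258.4], [117.7, 146.8]]
(2, 124, 75, 78) 3357 True [[58.1, 122.6], [76.1, 189.0], [36.6, 201.3], [0.8, 139.8]]
(391, 109, 29, 29) 608 False 8
(232, 106, 116, 77) 8128 True [[344.6, 107.3], [346.8, 179.4], [233.4, 182.6], [231.6, 113.9]]
(474, 105, 86, 143) 8204 False 5
(358, 99, 30, 32) 690 False 8
(121, 80, 30, 32) 585 False 6
(177, 48, 31, 45) 883 False 6
(0, 0, 560, 99) 33703 True [[577.3, -0.0], [384.6, 96.0], [-0.0, 48.1], [0.0, -0.0]]
side0
(209, 373, 79, 47) 1933 True [[288.2, 3
[... 248 characters left out ...]
27, 269, 34, 34) 858 False 8
(404, 226, 35, 43) 1052 False 8
(238, 212, 72, 76) 2901 False 5
(163, 209, 43, 40) 864 True [[206.0, 215.0], [181.9, 248.8], [160.8, 240.9], [185.4, 208.1]]
(0, 208, 152, 166) 15496 False 5
(102, 179, 54, 26) 584 True [[153.8, 177.7], [155.4, 189.0], [104.7, 205.3], [101.3, 195.2]]
(157, 120, 121, 76) 4520 True [[278.4, 148.7], [188.5, 196.1], [154.9, 160.4], [241.0, 118.8]]
(277, 83, 20, 39) 622 False 8
(31, 81, 122, 84) 5905 True [[129.8, 80.0], [154.1, 127.2], [48.3, 165.2], [29.2, 113.7]]
(170, 0, 390, 319) 35310 True [[215.0, 12.3], [989.9, 623.7], [143.8, 61.7], [166.7, 85.6]]
(0, 0, 108, 82) 2721 True [[97.1, 77.6], [-0.0, 21.2], [0.0, -0.0], [95.9, -0.0]]
```

```bash
python3 - <<'E'
from seg import *
c=load('top0'); s=load('side0'); np.set_printoptions(precision=1,suppress=True)
print('nadir',proj(c,[c['eye'][0],c['eye'][1],0]))
D={'tray':([[427.0,146.2],[444.3,238.8],[379.5,248.6],[363.4,155.9]],18),
'box':([[261.7,200.2],[330.3,203.7],[328.3,238.5],[259.7,234.4]],36),
'board':([[183.1,140.6],[191.5,252.1],[124.4,258.4],[117.7,146.8]],8),
'lab':([[344.6,107.3],[346.8,179.4],[233.4,182.6],[231.6,113.9]],12)}
for n,(q,h) in D.items():
    q=np.array(q); m=q.mean(0); q=q+0.5*np.sign(q-m)*[1,1]   # outline at pixel edge
    for z in(0,h):
        P=np.array([onz(c,*p,z)[:2] for p in q])
        print(n,z,P.tolist() and P.round(1).tolist(),'sides',[round(float(np.linalg.norm(P[i]-P[i-1])),1) for i in range(4)])
# side view tray & board
for n,q,h in(('tray',[[381.7,270.8],[443.9,320.1],[364.1,402.8],[300.4,340.9]],18),('board',[[278.4,148.7],[188.5,196.1],[154.9,160.4],[241.0,118.8]],8)):
    for z in(0,h):
        P=np.array([onz(s,*p,z)[:2] for p in q]); print('side',n,z,P.round(1).tolist(),[round(float(np.linalg.norm(P[i]-P[i-1])),1) for i in range(4)])
E
```

```text
nadir [286.  257.8]
tray 0 [[637.5, -420.4], [370.4, -458.1], [344.9, -273.3], [611.1, -235.4]] sides [186.9, 269.7, 186.6, 268.8]
tray 18 [[633.1, -414.7], [369.7, -451.9], [344.6, -269.7], [607.0, -232.3]] sides [184.3, 265.9, 184.0, 265.0]
box 0 [[486.9, 54.5], [475.1, -141.4], [374.4, -133.9], [387.8, 60.5]] sides [99.3, 196.2, 100.9, 194.9]
box 36 [[482.3, 52.6], [470.8, -137.8], [373.0, -130.5], [386.0, 58.4]] sides [96.6, 190.7, 98.1, 189.4]
board 0 [[660.8, 275.7], [340.1, 248.3], [324.3, 438.6], [644.9, 465.8]] sides [190.8, 321.9, 191.0, 321.8]
board 8 [[658.7, 273.9], [340.0, 246.6], [324.3, 435.7], [642.9, 462.8]] sides [189.6, 319.9, 189.8, 319.8]
lab 0 [[753.8, -188.0], [541.0, -189.4], [535.0, 134.4], [737.7, 139.9]] sides [328.3, 212.8, 323.8, 202.8]
lab 12 [[749.8, -186.4], [538.9, -187.7], [533.1, 133.0], [733.9, 138.5]] sides [325.3, 210.8, 320.8, 200.9]
side tray 0 [[618.0, -233.5], [644.2, -415.0], [373.3, -453.8], [347.7, -271.9]] [273.1, 183.4, 273.7, 183.7]
side tray 18 [[606.9, -240.9], [632.6, -418.9], [366.9, -456.9], [341.8, -278.6]] [267.7, 179.8, 268.4, 180.1]
side board 0 [[663.3, 276.3], [344.3, 249.6], [326.9, 440.0], [646.4, 469.0]] [193.4, 320.1, 191.2, 320.8]
side board 8 [[657.9, 268.6], [341.7, 242.1], [324.5, 430.8], [641.2, 459.6]] [191.8, 317.3, 189.5, 318.0]
```

```bash
cat >> h.py <<'E'
def ortho(c,z,x0,x1,y0,y1,s,grid=50):
    # up=+x, left=+y
    X=np.arange(x1,x0,-1/s); Y=np.arange(y1,y0,-1/s)
    g=np.array([[proj(c,(x,y,z)) for y in Y] for x in X],np.float32)
    o=cv2.remap(cv2.cvtColor(np.asarray(c['pixels']),cv2.COLOR_RGB2BGR),g[...,0],g[...,1],cv2.INTER_CUBIC)
    if grid:
        for x in range(int(x0//grid)*grid,int(x1)+1,grid):
            r=int((x1-x)*s); cv2.line(o,(0,r),(8,r),(0,255,0),1); cv2.line(o,(o.shape[1]-8,r),(o.shape[1],r),(0,255,0),1); cv2.putText(o,str(x),(10,r+4),0,.35,(0,255,0),1)
        for y in range(int(y0//grid)*grid,int(y1)+1,grid):
            k=int((y1-y)*s); cv2.line(o,(k,0),(k,8),(0,255,0),1); cv2.line(o,(k,o.shape[0]-8),(k,o.shape[0]),(0,255,0),1); cv2.putText(o,str(y),(k-10,18),0,.35,(0,255,0),1)
    return o
E
python3 - <<'E'
from h import *
c=load('top0'); s=load('side0'); np.set_printoptions(precision=1,suppress=True)
a=ortho(c,30,330,660,255,460,1.8); b=ortho(c,34,530,750,-195,140,1.33)
m=np.zeros((600,800,3),np.uint8); m[:a.shape[0],:a.shape[1]]=a; m[:b.shape[0],375:375+b.shape[1]]=b[:,:425]
b=ortho(s,34,530,750,-195,140,1.26); m[297:297+b.shape[0],375:375+b.shape[1]]=b[:,:425]
print(a.shape,b.shape); cv2.imwrite('pics/o1.png',m)
for n,k in(('top',c),('side',s)):
    h=cv2.cvtColor(np.asarray(k['pixels']),cv2.COLOR_RGB2HSV)
    w={'top':(228,100,128,96),'side':(268,160,140,105)}[n]
    for col,lo,hi in(('blue',(100,120,60),(130,255,255)),('yellow',(22,150,120),(33,255,255)),('red',(172,150,90),(180,255,255)),('red2',(0,150,90),(4,255,255))):
        mk=cv2.inRange(h,lo,hi); z=np.zeros_like(mk); x,y,W,H=w; z[y:y+H,x:x+W]=mk[y:y+H,x:x+W]
        nn,_,st,ce=cv2.connectedComponentsWithStats(z)
        print(n,col,[(st[i].tolist(),ce[i].round(1).tolist()) for i in range(1,nn) if st[i][4]>=4 and st[i][4]<300])
E
```

```text
(594, 369, 3) (278, 423, 3)
top blue [([239, 143, 7, 11, 50], [242.3, 148.1])]
top yellow [([260, 133, 3, 4, 9], [260.9, 134.3])]
top red []
top red2 [([329, 116, 4, 6, 13], [330.2, 118.2])]
side blue [([302, 171, 7, 4, 11], [304.6, 172.1])]
side yellow [([321, 184, 8, 6, 17], [324.8, 186.2])]
side red [([271, 186, 6, 5, 11], [273.4, 187.7]), ([385, 199, 4, 6, 9], [386.6, 201.3])]
side red2 [([291, 160, 5, 3, 8], [292.5, 160.5]), ([369, 194, 33, 15, 167], [383.9, 200.3]), ([268, 199, 3, 2, 4], [268.8, 199.5]), ([273, 199, 4, 3, 6], [274.5, 200.5]), ([394, 207, 5, 2, 7], [396.4, 207.4]), ([403, 208, 4, 4, 5], [404.4, 209.6]), ([272, 211, 6, 9, 13], [274.5, 214.5]), ([319, 221, 3, 5, 7], [319.6, 222.9]), ([282, 224, 6, 9, 11], [284.2, 227.5]), ([328, 229, 5, 6, 9], [329.2, 231.3]), ([295, 242, 3, 4, 4], [296.0, 243.5]), ([298, 247, 8, 10, 10], [301.7, 251.5])]
```

View pics/o1.png

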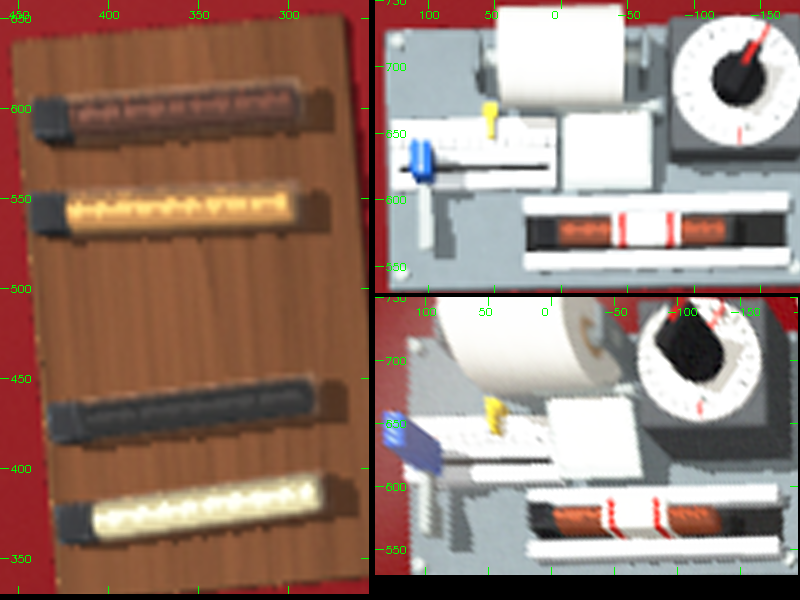

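The rectified view at z=30/34 (left scale 1.8 px/mm) shows brown at (170,110), tan (165,205), black (185,410) and straw (190,507), each with its cap on the left (+y). In the right-hand panels the stripes are at (622,230) and (672,230), the blue grip at (421,160), the tab at (490,120) and the knob at (740,77). Next I'll triangulate the caps, stop, tab and dial.

```bash
cat > caps.py <<'E'
from h import *
def mcomp(c,mask,roi,amin=8):
    z=np.zeros_like(mask); x,y,W,H=roi; z[y:y+H,x:x+W]=mask[y:y+H,x:x+W]
    n,l,st,ce=cv2.connectedComponentsWithStats(z); return [(ce[i],st[i].tolist(),np.argwhere(l==i)[:,::-1]) for i in range(1,n) if st[i][4]>=amin]
def hsv(c): return cv2.cvtColor(np.asarray(c['pixels']),cv2.COLOR_RGB2HSV)
E
python3 - <<'E'
from caps import *
np.set_printoptions(precision=1,suppress=True)
c=load('top0'); s=load('side0')
R={'top':(118,140,75,120),'side':(155,118,125,80)}
for n,k in(('top',c),('side',s)):
    m=cv2.inRange(hsv(k),(0,0,0),(180,110,95)); 
    print(n,'caps',[(x[0].round(1).tolist(),x[1]) for x in mcomp(k,m,R[n])])
L={'top':(228,100,128,96),'side':(268,160,140,105)}
for n,k in(('top',c),('side',s)):
    h=hsv(k); b=cv2.inRange(h,(105,60,60),(130,255,255)); print(n,'blue',[(x[0].round(1).tolist(),x[1]) for x in mcomp(k,b,L[n])])
    w=cv2.inRange(h,(0,0,200),(180,45,255)); 
    for x in mcomp(k,w,L[n],60):
        e=cv2.fitEllipse(cv2.convexHull(x[2].astype(np.int32))); print(n,'white',x[1],np.round(e[0],1),np.round(e[1],1))
    d=cv2.inRange(h,(0,0,0),(180,255,55)); print(n,'dark',[(x[0].round(1).tolist(),x[1]) for x in mcomp(k,d,L[n],15)])
print('tab',tri([(c,260.9,134.3),(s,324.8,186.2)]))
E
```

```text
top caps [([173.4, 159.4], [172, 156, 4, 7, 16]), ([138.5, 162.4], [122, 158, 49, 9, 150]), ([124.1, 180.6], [121, 176, 8, 9, 57]), ([149.7, 219.5], [123, 213, 55, 14, 406]), ([127.9, 242.7], [124, 239, 10, 8, 59])]
side caps [([232.6, 124.8], [230, 121, 8, 10, 45]), ([217.5, 129.8], [215, 126, 8, 10, 37]), ([196.4, 154.8], [182, 142, 32, 29, 208]), ([169.2, 152.8], [166, 150, 8, 10, 34])]
top blue [([242.3, 147.9], [238, 142, 9, 12, 69])]
top white [260, 106, 37, 26, 839] [279.9 117.9] [32.4 42.4]
top white [310, 109, 35, 34, 713] [327.2 125.5] [33.9 34.4]
top white [269, 131, 74, 39, 1013] [305.2 150.1] [38.1 79.7]
top white [234, 133, 45, 39, 756] [255.2 151.4] [41.  52.9]
top white [270, 170, 76, 8, 359] [309.2 174.4] [10.  84.2]
top dark [([327.3, 125.2], [321, 119, 14, 13, 137]), ([327.0, 145.5], [311, 144, 33, 3, 66]), ([333.6, 165.4], [324, 161, 17, 9, 120]), ([273.6, 168.4], [271, 163, 9, 9, 25])]
side blue [([303.5, 175.5], [299, 168, 10, 16, 127])]
side white [329, 164, 40, 35, 728] [349.2 181.8] [26.5 46.2]
side white [306, 173, 52, 48, 862] [330.6 196.8] [29.9 66.3]
side white [311, 202, 54, 51, 422] [334.6 227.5] [13.9 74.9]
side white [359, 203, 38, 29, 510] [377.3 217.3] [28.  38.1]
side white [297, 208, 54, 53, 334] [323.4 233.9] [ 5.7 88.1]
side white [268, 223, 33, 42, 739] [262.9 211.3] [ 6.7 24.6]
side dark [([378.5, 214.0], [370, 206, 18, 17, 220]), ([306.1, 210.6], [304, 208, 5, 6, 17]), ([349.2, 250.9], [340, 244, 19, 15, 118])]
tab (array([668. ,  54.2,  21.1]), [1.7, 1.7])
```

```bash
python3 - <<'E'
from caps import *
np.set_printoptions(precision=1,suppress=True)
c=load('top0'); s=load('side0')
for n,a,b in(('tan',(124.1,180.6),(217.5,129.8)),('straw',(127.9,242.7),(169.2,152.8)),('brown?',(125,162.5),(232.6,124.8)),('dial',(327.2,125.5),(377.3,217.3)),('knob',(327.3,125.2),(378.5,214.0)),('blue',(242.3,147.9),(303.5,175.5))):
    print(n,*tri([(c,*a),(s,*b)]))
def w(u,v,z=19): return onz(c,u,v,z)
# per-tube axis: bright/dark cigar pixel PCA in top view
h=hsv(c); 
for n,lo,hi,roi in(('tan',(8,60,130),(30,255,255),(127,172,50,18)),('straw',(15,20,120),(45,160,255),(128,228,55,22)),('black',(0,0,0),(180,110,95),(120,210,60,20)),('brown',(0,0,0),(180,140,95),(120,152,60,18))):
    x=max(mcomp(c,cv2.inRange(h,lo,hi),roi),key=lambda t:t[1][4]); P=np.array([w(*p)[:2] for p in x[2]])
    r=cv2.minAreaRect(P.astype(np.float32)); m=P.mean(0); d=np.linalg.svd(P-m)[2][0]; d=d*np.sign(d[1]); t=(P-m)@d
    print(n,x[1],'mean',m,'dir deg',np.degrees(np.arctan2(-d[0],d[1])),'ends',m+d*t.min(),m+d*t.max(),'len',t.max()-t.min())
E
```

```text
tan [541.7 435.3  22.7] [0.2, 0.2]
straw [368.9 420.1  23.6] [0.4, 0.4]
brown? [594.5 434.8  19.4] [1.2, 1.2]
dial [ 683.1 -130.5   56.7] [0.6, 0.6]
knob [ 681.8 -130.6   69.5] [2.4, 2.4]
blue [626.5 103.   44.3] [1.1, 1.1]
tan [127, 172, 50, 12, 509] mean [551.3 364.9] dir deg 0.9621582161308119 ends [552.5 291.3] [550.2 428.8] len 137.49576317902313
straw [132, 232, 47, 14, 321] mean [379.  347.4] dir deg 7.6058793734793895 ends [387.5 283.8] [370.5 411.2] len 128.53357052884738
black [123, 213, 55, 14, 406] mean [432.3 362.6] dir deg 6.430780668728856 ends [440.8 287. ] [423.9 436.8] len 150.81490856618632
brown [122, 156, 57, 12, 267] mean [592.1 374.7] dir deg 1.6260364617460066 ends [594.6 286.2] [590.1 443.8] len 157.70643436933858
```

Everything fits: cap heights come out near 19–23 mm, the dial near 57 and the stop grip's centre near 44. The labelled tube is at about (579,-62), with its top near 34. I'll move above the nest.

Call:
jog_arm(
  targets=[
    [[0.1017,-0.226,-0.0353,0,0,-0.1135],[0.1017,-0.226,-0.0353,0,0,-0.1135],[0.1017,-0.226,-0.0353,0,0,-0.1135],[0.1017,-0.226,-0.0353,0,0,-0.1135],[0.1017,-0.226,-0.0353,0,0,-0.1135],[0.1017,-0.226,-0.0353,0,0,-0.1135],[0.1017,-0.226,-0.0353,0,0,-0.1135],[0.1017,-0.226,-0.0353,0,0,-0.1135],[0.1017,-0.226,-0.0353,0,0,-0.1135],[0.1017,-0.226,-0.0353,0,0,-0.1135]],
  ],
  gripper=0.1,
  grip_force=20,
)

```text
time: 0.93
tcp_pos: [426.4, 276.1, 203.9]
tcp_rot: [0.474, 0.881, -0.0, -0.0]
force: [-0.4, 0.3, 0.1]
width: 39.4
grasp_force: 0.0
```

Call:
jog_arm(
  targets=[
    [[0.1017,-0.226,-0.0353,0,0,-0.1135],[0.1017,-0.226,-0.0353,0,0,-0.1135],[0.1017,-0.226,-0.0353,0,0,-0.1135],[0.1017,-0.226,-0.0353,0,0,-0.1135],[0.1017,-0.226,-0.0353,0,0,-0.1135],[0.1017,-0.226,-0.0353,0,0,-0.1135],[0.1017,-0.226,-0.0353,0,0,-0.1135],[0.1017,-0.226,-0.0353,0,0,-0.1135],[0.1017,-0.226,-0.0353,0,0,-0.1135],[0.1017,-0.226,-0.0353,0,0,-0.1135]],
  ],
)

```text
time: 1.77
tcp_pos: [579.1, -62.9, 150.8]
tcp_rot: [0.702, 0.712, -0.0, -0.0]
force: [-0.0, 0.9, 0.3]
width: 39.9
grasp_force: 0.0
```

Call:
jog_arm(
  targets=[
    [[0,0.005,-0.17,0,0,0],[0,0,-0.17,0,0,0],[0,0,-0.17,0,0,0],[0,0,-0.12,0,0,0],[0,0,-0.06,0,0,0],[0,0,0,0,0,0]],
  ],
)

```text
time: 2.27
tcp_pos: [576.5, -60.0, 45.0]
tcp_rot: [0.701, 0.713, -0.002, -0.002]
force: [-0.3, -0.2, 0.9]
width: 40.0
grasp_force: 0.0
```

Call:
jog_arm(
  targets=[
    [[0,0,0,0,0,0],[0,0,0,0,0,0],[0,0,0,0,0,0],[0,0,0,0,0,0],[0,0,0,0,0,0],[0,0,0,0,0,0]],
  ],
  gripper=1,
  grip_force=20,
)

```text
time: 2.77
tcp_pos: [580.4, -60.4, 49.7]
tcp_rot: [0.701, 0.713, 0.001, 0.001]
force: [-0.4, -0.1, 5.2]
width: 21.1
grasp_force: 20.0
```

```bash
python3 - <<'E'
from h import *
from station import robot
c=snap('side','s1');t=snap('top','t1'); s=robot.get_state(); print(s['tcp_pos'],s['force'],s['width'],s['joint_positions'])
a=cv2.resize(np.asarray(c['pixels'])[170:275,268:408,::-1],(800,600),interpolation=cv2.INTER_CUBIC); cv2.imwrite('pics/s1c.png',a)
E
```

```text
[580.36299395 -60.41002374  49.68708123] [0.61730419 0.24121078 6.48282395] 21.214359905292046 [-1.46459491e-01  3.02952110e-01  1.97573131e+00  1.34776284e-04
  8.59914724e-01 -1.64602038e-01]
```

View pics/s1c.png

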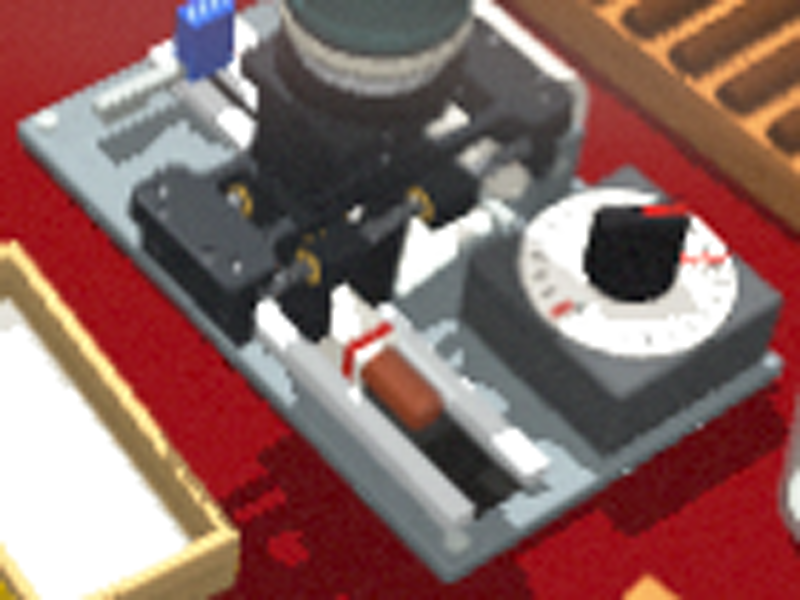

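The fingers hold the labelled tube at its label (350,340). The gripper body lies close to the reel, with a light 6 N reading. I'll lift straight up and check.

Call:
jog_arm(
  targets=[
    [[0,0,0.05,0,0,0],[0,0,0.08,0,0,0],[0,0,0.1,0,0,0],[0,0,0.1,0,0,0],[0,0,0.1,0,0,0],[0,0,0,0,0,0]],
  ],
  grip_force=30,
)

```text
time: 3.37
tcp_pos: [581.3, -60.7, 116.7]
tcp_rot: [0.701, 0.713, 0.002, 0.003]
force: [-0.7, -0.3, 0.1]
width: 21.3
grasp_force: 30.0
```

```bash
python3 - <<'E'
from h import *
from station import robot
c=snap('side','s2'); s=robot.get_state(); print(s['tcp_pos'],s['force'],s['width'],s['ft_torque'])
a=cv2.resize(np.asarray(c['pixels'])[140:275,230:410,::-1],(800,600),interpolation=cv2.INTER_CUBIC); cv2.imwrite('pics/s2c.png',a)
E
```

```text
[580.5887831  -60.5392793  115.04916812] [-0.21439818 -0.46018432 -0.35962908] 20.730813821048816 [-0.07717132  0.00420723 -0.03039458]
```

View pics/s2c.png

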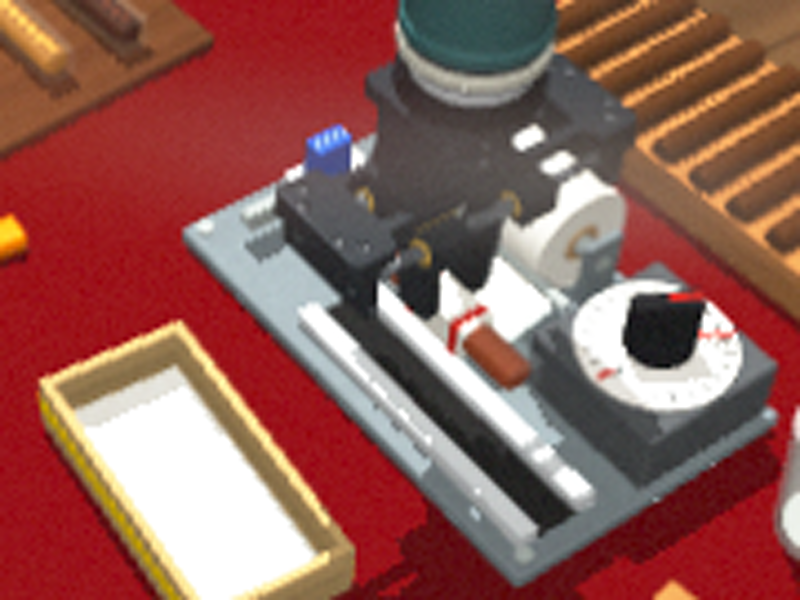

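Call:
jog_arm(
  targets=[
    [[-0.2,0.023,0,0,0,-0.0314],[-0.205,0.0235,0,0,0,-0.0314],[-0.205,0.0235,0,0,0,-0.0314],[-0.205,0.0235,0,0,0,-0.0314],[-0.205,0.0235,0,0,0,-0.0314],[0,0,-0.1,0,0,0],[0,0,-0.15,0,0,0],[0,0,-0.1,0,0,0],[0,0,0,0,0,0],[0,0,0,0,0,0]],
  ],
)

```text
time: 4.25
tcp_pos: [424.3, -42.5, 58.8]
tcp_rot: [0.728, 0.685, -0.001, -0.001]
force: [-0.6, 0.5, -0.4]
width: 20.9
grasp_force: 30.0
```

```bash
python3 - <<'E'
from h import *
from station import robot
c=snap('side','s3'); t=snap('top','t3'); s=robot.get_state(); print(s['tcp_pos'],s['force'],s['width'],s['tcp_rot'])
m=np.zeros((600,800,3),np.uint8)
m[:,:400]=cv2.resize(np.asarray(c['pixels'])[170:320,220:320,::-1],(400,600),interpolation=cv2.INTER_CUBIC)
m[:,400:]=cv2.resize(np.asarray(t['pixels'])[150:270,255:335,::-1],(400,600),interpolation=cv2.INTER_CUBIC)
cv2.imwrite('pics/s3c.png',m)
E
```

```text
[426.37272913 -42.82963361  60.4203114 ] [-0.35728291  0.40530666 -0.30843615] 20.965131068968194 [7.28185927e-01 6.85379625e-01 9.85546661e-05 1.25481635e-04]
```

View pics/s3c.png

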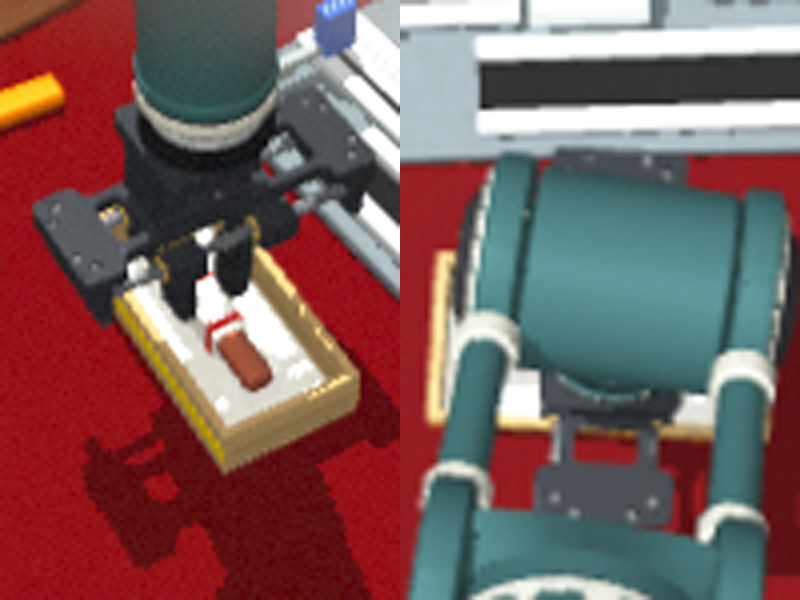

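Call:
jog_arm(
  targets=[
    [[0,0,-0.05,0,0,0],[0,0,-0.04,0,0,0],[0,0,-0.02,0,0,0],[0,0,0,0,0,0],[0,0,0,0,0,0]],
  ],
)

```text
time: 4.77
tcp_pos: [426.1, -42.8, 43.7]
tcp_rot: [0.728, 0.685, -0.0, -0.0]
force: [-1.6, 0.1, 4.1]
width: 20.5
grasp_force: 30.0
```

Call:
jog_arm(
  targets=[
    [[0,0,0,0,0,0],[0,0,0,0,0,0]],
  ],
)

```text
time: 4.93
tcp_pos: [426.1, -42.8, 43.7]
tcp_rot: [0.728, 0.685, 0.0, 0.0]
force: [-1.8, 0.3, 4.3]
width: 21.2
grasp_force: 30.0
```

Call:
jog_arm(
  targets=[
    [[0,0,0,0,0,0],[0,0,0,0,0,0],[0,0,0,0,0,0],[0,0,0.05,0,0,0],[0,0,0.1,0,0,0],[0,0,0.15,0,0,0],[0,0,0.2,0,0,0],[0,0,0.25,0,0,0],[0,0,0.25,0,0,0],[0,0,0,0,0,0]],
  ],
  gripper=0.18,
)

```text
time: 5.77
tcp_pos: [430.9, -43.5, 201.9]
tcp_rot: [0.728, 0.685, 0.004, 0.006]
force: [1.4, -0.5, 1.8]
width: 36.4
grasp_force: 0.0
```

```bash
python3 - <<'E'
from caps import *
from station import robot
c=snap('side','s4'); t=snap('top','t4'); s=robot.get_state(); print(s['tcp_pos'],s['width'])
m=np.zeros((600,800,3),np.uint8)
m[:,:400]=cv2.resize(np.asarray(c['pixels'])[195:255,355:395,::-1],(400,600),interpolation=cv2.INTER_CUBIC)
m[:300,400:]=cv2.resize(np.asarray(t['pixels'])[105:147,307:363,::-1],(400,300),interpolation=cv2.INTER_CUBIC)
m[300:,400:]=cv2.resize(np.asarray(c['pixels'])[200:305,220:360,::-1],(400,300),interpolation=cv2.INTER_CUBIC)
cv2.imwrite('pics/m4.png',m)
E
```

```text
[427.52559385 -43.02420592 195.95414914] 36.42422998953045
```

View pics/m4.png

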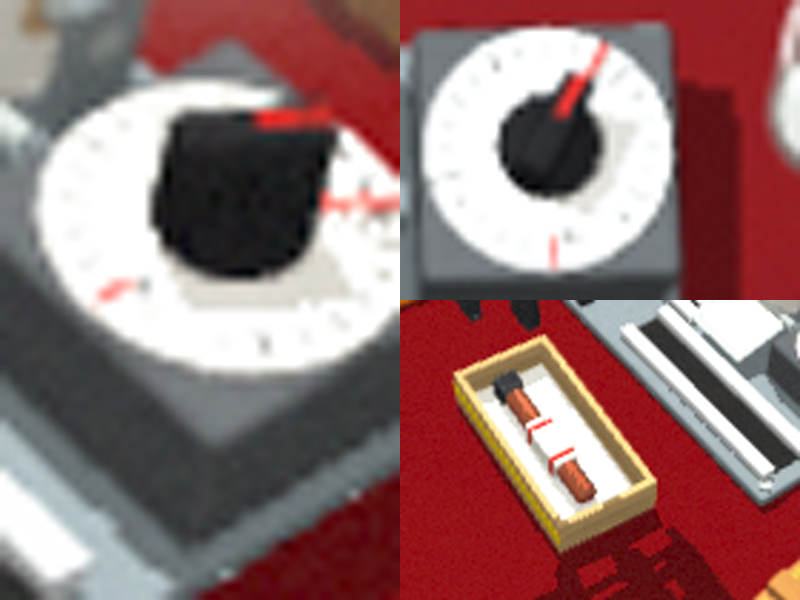

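```bash
python3 - <<'E'
from caps import *
np.set_printoptions(precision=1,suppress=True)
c=load('t4'); s=load('s4')
A=tri([(c,331,115.4),(s,387.5,206.3)]); B=tri([(c,329.3,120.6),(s,380.3,206.3)]); C=tri([(c,335.2,110.8),(s,394.5,215)]); M=tri([(c,328.6,139.7),(s,365.7,223.6)])
print('knob end',A,'inner',B,'outer dial',C,'zero mark',M)
ax=np.array([682.5,-130.5])
for p in(A,B,C,M):
    d=p[0][:2]-ax; print(d,np.degrees(np.arctan2(d[1],d[0])))
d=A[0]-B[0]; print(d,np.degrees(np.arctan2(d[1],d[0])))
for z in(56,60): 
  for px in((335.2,110.8),(328.6,139.7),(327.2,125.5)): print(z,onz(c,*px,z))
E
```

```text
knob end (array([ 700.6, -138.1,   93.4]), [1.4, 1.4]) inner (array([ 683.4, -131.9,   98.6]), [0.2, 0.2]) outer dial (array([ 721.8, -152.1,   61.6]), [0.4, 0.4]) zero mark (array([ 641.8, -132.9,   62. ]), [0.3, 0.3])
[18.1 -7.6] -22.860169813727943
[ 0.9 -1.4] -56.47409938322799
[ 39.3 -21.6] -28.79238863353495
[-40.7  -2.4] -176.67065546231
[17.2 -6.3 -5.2] -20.03392555204755
56 [ 724. -153.   56.]
56 [ 643.  -133.3   56. ]
56 [ 682.8 -130.2   56. ]
60 [ 722.7 -152.5   60. ]
60 [ 642.  -132.9   60. ]
60 [ 681.6 -129.8   60. ]
```

The labelled tube lies flat in the box (lower right). The pointer direction is about -28°, the zero mark lies at 181°, and the knob top is near z=95, so I need about 210° anticlockwise. I'll go above the knob with the closing line across the bar (-118°).

Call:
jog_arm(
  targets=[
    [[0.1,-0.0345,0,0,0,-0.236],[0.1,-0.0345,0,0,0,-0.236],[0.1,-0.0345,0,0,0,-0.236],[0.1,-0.0345,0,0,0,-0.236],[0.1,-0.0345,0,0,0,-0.236],[0.1,-0.0345,0,0,0,-0.236],[0.1,-0.0345,0,0,0,-0.236],[0.1,-0.0345,0,0,0,-0.236],[0.1,-0.0345,0,0,0,-0.236],[0.1,-0.0345,0,0,0,-0.236]],
  ],
)

```text
time: 6.7
tcp_pos: [575.1, -94.4, 190.7]
tcp_rot: [0.987, 0.162, -0.002, -0.001]
force: [0.0, 0.7, 0.1]
width: 35.8
grasp_force: 0.0
```

Call:
jog_arm(
  targets=[
    [[0.1,-0.0345,-0.05,0,0,-0.236],[0.1,-0.0345,-0.05,0,0,-0.236],[0.1,-0.0345,-0.05,0,0,-0.236],[0.1,-0.0345,-0.05,0,0,-0.236],[0.1,-0.0345,-0.05,0,0,-0.236],[0.1,-0.0345,-0.05,0,0,-0.236],[0.1,-0.0345,0,0,0,-0.236],[0,0,0,0,0,0],[0,0,0,0,0,0],[0,0,0,0,0,0]],
  ],
)

```text
time: 7.53
tcp_pos: [679.5, -130.3, 146.9]
tcp_rot: [0.97, -0.244, -0.002, -0.0]
force: [-0.5, 0.4, -0.3]
width: 36.2
grasp_force: 0.0
```

```bash
cat > st.py <<'E'
from h import *
from station import robot
s=robot.get_state(); M=R.from_quat(s['tcp_rot']).as_matrix()
print('t',round(s['time'],1),s['tcp_pos'].round(1),'phi',round(np.degrees(np.arctan2(M[1,1],M[0,1])),1),'zaxis',M[:,2].round(3),'F',s['force'].round(1),'w',round(s['width'],1),'q',s['joint_positions'].round(2),'T',s['ft_torque'].round(2))
E
python3 st.py
```

```text
t 7.5 [ 679.5 -130.3  146.9] phi -118.3 zaxis [-0.003  0.001 -1.   ] F [-0.5  0.4 -0.3] w 36.2 q [-0.23  0.38  1.67  0.    1.1   1.84] T [ 0.08  0.11 -0.  ]
```

Call:
jog_arm(
  targets=[
    [[0.015,0,-0.1,0,0,0],[0,0,-0.12,0,0,0],[0,0,-0.1,0,0,0],[0,0,-0.05,0,0,0],[0,0,-0.02,0,0,0],[0,0,0,0,0,0],[0,0,0,0,0,0]],
  ],
)

```text
time: 8.12
tcp_pos: [683.5, -130.8, 90.3]
tcp_rot: [0.969, -0.245, 0.0, -0.0]
force: [-0.2, -0.2, -0.6]
width: 36.2
grasp_force: 0.0
```

Call:
jog_arm(
  targets=[
    [[0,0,0,0,0,0],[0,0,0,0,0,0],[0,0,0,0,0,0],[0,0,0,0,0,0],[0,0,0,0,0,0],[0,0,0,0,0,0],[0,0,0,0,0,0]],
  ],
  gripper=1,
  grip_force=25,
)

```text
time: 8.7
tcp_pos: [683.5, -131.6, 90.9]
tcp_rot: [0.969, -0.245, 0.001, 0.001]
force: [-1.5, -5.2, 5.0]
width: 13.8
grasp_force: 25.0
```

```bash
python3 st.py
```

```text
t 8.7 [ 683.5 -131.6   90.9] phi -118.4 zaxis [ 0.001 -0.001 -1.   ] F [-1.5 -5.2  5. ] w 13.8 q [-0.23  0.44  1.7  -0.    1.01  1.84] T [-0.66  0.54 -0.06]
```

Call:
jog_arm(
  targets=[
    [[0,0.003,0,0,0,0.244],[0,0,0,0,0,0.244],[0,0,0,0,0,0.244],[0,0,0,0,0,0.244],[0,0,0,0,0,0.244],[0,0,0,0,0,0.244],[0,0,0,0,0,0.244],[0,0,0,0,0,0.244],[0,0,0,0,0,0.244],[0,0,0,0,0,0.244]],
  ],
)

```text
time: 9.53
tcp_pos: [683.4, -131.0, 90.9]
tcp_rot: [0.934, 0.357, 0.0, 0.0]
force: [-2.7, -4.4, 4.8]
width: 13.8
grasp_force: 25.0
```

```bash
python3 st.py
```

```text
t 9.5 [ 683.4 -131.    90.9] phi -48.2 zaxis [ 0.001 -0.001 -1.   ] F [-2.7 -4.4  4.8] w 13.8 q [-0.22  0.44  1.7  -0.    1.01  0.62] T [-0.59  0.58 -0.09]
```

Call:
jog_arm(
  targets=[
    [[0,0,0,0,0,0.244],[0,0,0,0,0,0.244],[0,0,0,0,0,0.244],[0,0,0,0,0,0.244],[0,0,0,0,0,0.244],[0,0,0,0,0,0.244],[0,0,0,0,0,0.244],[0,0,0,0,0,0.244],[0,0,0,0,0,0.244],[0,0,0,0,0,0.244]],
  ],
)

```text
time: 10.37
tcp_pos: [682.8, -130.9, 90.9]
tcp_rot: [0.561, 0.828, -0.0, -0.0]
force: [-4.9, -3.6, 5.6]
width: 13.9
grasp_force: 25.0
```

Call:
jog_arm(
  targets=[
    [[0,0,0,0,0,0.244],[0,0,0,0,0,0.244],[0,0,0,0,0,0.244],[0,0,0,0,0,0.244],[0,0,0,0,0,0.244],[0,0,0,0,0,0.244],[0,0,0,0,0,0.244],[0,0,0,0,0,0.244],[0,0,0,0,0,0]],
  ],
)

```text
time: 11.12
tcp_pos: [682.5, -131.2, 90.9]
tcp_rot: [0.108, 0.994, -0.001, -0.001]
force: [-5.3, -4.8, 7.1]
width: 13.9
grasp_force: 25.0
```

```bash
python3 st.py
```

```text
t 11.1 [ 682.5 -131.2   90.9] phi 77.6 zaxis [-0.001 -0.001 -1.   ] F [-5.3 -4.8  7.1] w 13.9 q [-0.23  0.44  1.7  -0.    1.01 -1.58] T [-0.76  0.9   0.08]
```

Call:
jog_arm(
  targets=[
    [[0,0,0,0,0,0.1],[0,0,0,0,0,0.1],[0,0,0,0,0,0.1],[0,0,0,0,0,0]],
  ],
)

```text
time: 11.45
tcp_pos: [682.5, -131.3, 90.9]
tcp_rot: [0.035, 0.999, -0.001, -0.001]
force: [-6.1, -4.5, 7.5]
width: 13.7
grasp_force: 25.0
```

```bash
python3 st.py
```

```text
t 11.4 [ 682.5 -131.3   90.9] phi 86.0 zaxis [-0.001 -0.001 -1.   ] F [-6.1 -4.5  7.5] w 13.7 q [-0.23  0.44  1.7  -0.    1.01 -1.73] T [-0.72  0.89  0.05]
```

Call:
jog_arm(
  targets=[
    [[0,0,0,0,0,0.07],[0,0,0,0,0,0.07],[0,0,0,0,0,0]],
  ],
)

```text
time: 11.7
tcp_pos: [682.5, -131.4, 90.9]
tcp_rot: [-0.0, 1.0, -0.001, -0.001]
force: [-5.2, -4.5, 6.7]
width: 13.9
grasp_force: 25.0
```

```bash
python3 st.py
```

```text
t 11.7 [ 682.5 -131.4   90.9] phi 90.0 zaxis [-0.001 -0.001 -1.   ] F [-5.2 -4.5  6.7] w 13.9 q [-0.23  0.44  1.7  -0.    1.01 -1.8 ] T [-0.77  0.84  0.01]
```

Call:
jog_arm(
  targets=[
    [[0,0,0,0,0,0.07],[0,0,0,0,0,0.07],[0,0,0,0,0,0]],
  ],
)

```text
time: 11.95
tcp_pos: [682.6, -131.3, 90.8]
tcp_rot: [-0.034, 0.999, -0.0, -0.001]
force: [-5.9, -5.4, 6.8]
width: 13.9
grasp_force: 25.0
```

```bash
python3 st.py
```

```text
t 11.9 [ 682.6 -131.3   90.8] phi 93.9 zaxis [-0.001 -0.001 -1.   ] F [-5.9 -5.4  6.8] w 13.9 q [-0.23  0.44  1.7  -0.    1.01 -1.86] T [-0.75  0.78 -0.56]
```

Call:
jog_arm(
  targets=[
    [[0,0,0,0,0,0.07],[0,0,0,0,0,0.07],[0,0,0,0,0,0]],
  ],
)

```text
time: 12.2
tcp_pos: [682.8, -131.3, 90.8]
tcp_rot: [-0.069, 0.998, -0.0, -0.0]
force: [-5.2, -5.1, 5.9]
width: 15.0
grasp_force: 27.2
```

```bash
python3 st.py
```

```text
t 12.2 [ 682.8 -131.3   90.8] phi 97.9 zaxis [-0.001 -0.001 -1.   ] F [-5.2 -5.1  5.9] w 15.0 q [-0.23  0.44  1.7  -0.    1.01 -1.93] T [-0.79  0.68 -0.7 ]
```

Call:
jog_arm(
  targets=[
    [[0,0,0,0,0,0],[0,0,0,0,0,0],[0,0,0,0,0,0],[0,0,0.1,0,0,0],[0,0,0.2,0,0,-0.05],[0,0,0.25,0,0,-0.05],[0,0,0.2,0,0,-0.05],[0,0.05,0,0,0,-0.05],[-0.02,0.1,0,0,0,-0.034],[-0.02,0.2,0,0,0,0]],
  ],
  gripper=0.18,
)

```text
time: 13.03
tcp_pos: [678.3, -79.5, 205.2]
tcp_rot: [-0.009, 1.0, -0.001, 0.002]
force: [0.8, 0.4, -0.7]
width: 36.1
grasp_force: 0.0
```

Call:
jog_arm(
  targets=[
    [[-0.06,0.25,0,0,0,0],[-0.06,0.25,0,0,0,0],[-0.06,0.25,0,0,0,0],[-0.06,0.2,0,0,0,0],[-0.06,0.15,0,0,0,0],[-0.03,0.11,0,0,0,0],[0,0,0,0,0,0],[0,0,0,0,0,0]],
  ],
)

```text
time: 13.7
tcp_pos: [627.7, 104.9, 203.5]
tcp_rot: [-0.012, 1.0, 0.0, 0.001]
force: [0.0, -0.7, 0.0]
width: 35.9
grasp_force: 0.0
```

```bash
python3 st.py; python3 - <<'E'
from caps import *
c=snap('side','s5'); t=snap('top','t5')
np.set_printoptions(precision=1,suppress=True)
m=np.zeros((600,800,3),np.uint8)
m[:300,:400]=cv2.resize(np.asarray(c['pixels'])[195:240,350:410,::-1],(400,300),interpolation=cv2.INTER_CUBIC)
m[300:,:400]=cv2.resize(np.asarray(t['pixels'])[105:147,307:363,::-1],(400,300),interpolation=cv2.INTER_CUBIC)
m[:300,400:]=cv2.resize(np.asarray(c['pixels'])[160:205,285:345,::-1],(400,300),interpolation=cv2.INTER_CUBIC)
m[300:,400:]=cv2.resize(np.asarray(t['pixels'])[125:173,230:294,::-1],(400,300),interpolation=cv2.INTER_CUBIC)
cv2.imwrite('pics/m5.png',m)
E
```

```text
t 13.7 [627.7 104.9 203.5] phi 91.4 zaxis [ 0.001  0.    -1.   ] F [ 0.  -0.7  0. ] w 35.9 q [ 0.13  0.23  1.75 -0.    1.16 -1.47] T [-0.01 -0.05  0.04]
```

View pics/m5.png

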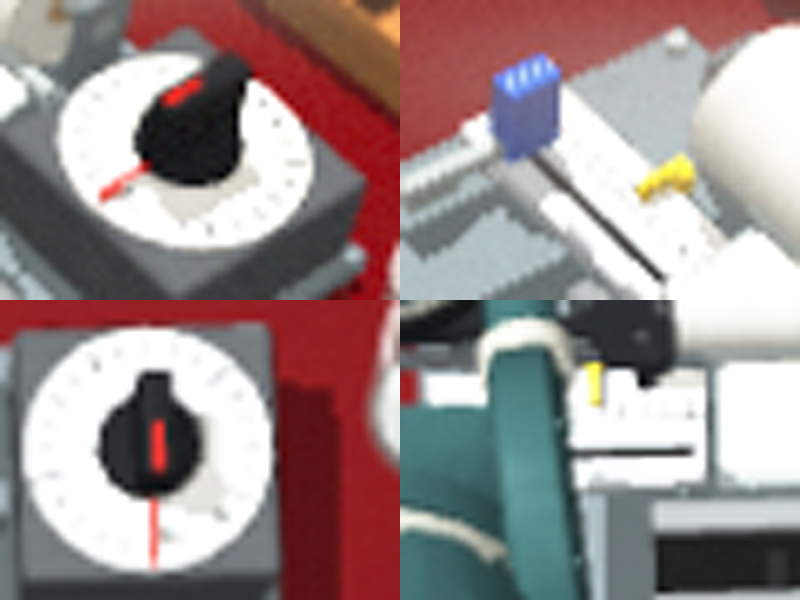

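The pointer now points at 6 o'clock on the zero mark, with the stop felt, so the counter is home. The blue grip's top is near (527,75) in the upper-right crop and the tab at (668,175). Next, heights for the grip.

```bash
python3 - <<'E'
from caps import *
np.set_printoptions(precision=1,suppress=True)
s=load('s5'); t=load('top0')
for z in(56,60,64,68): print(z,onz(s,303.6,170.8,z),onz(t,242.3,146,z))
for z in(18,24,30): print('tab',z,onz(t,260.7,134.5,z),onz(s,324.8,186.2,z))
m=[proj(s,(626.5,103,z)) for z in (24,64)]; print(m)
E
```

```text
56 [631.  107.8  56. ] [627.9 102.4  56. ]
60 [628.3 104.5  60. ] [626.9 102.   60. ]
64 [625.6 101.1  64. ] [625.9 101.7  64. ]
68 [622.9  97.8  68. ] [624.9 101.3  68. ]
tab 18 [669.9  54.1  18. ] [668.5  57.1  18. ]
tab 24 [668.2  53.8  24. ] [664.4  52.7  24. ]
tab 30 [666.6  53.5  30. ] [660.3  48.2  30. ]
[array([302.8, 180.9]), array([303.5, 170.3])]
```

Call:
jog_arm(
  targets=[
    [[-0.012,-0.022,-0.2,0,0,0],[0,0,-0.2,0,0,0],[0,0,-0.2,0,0,0],[0,0,-0.2,0,0,0],[0,0,-0.1,0,0,0],[0,0,-0.055,0,0,0],[0,0,0,0,0,0],[0,0,0,0,0,0]],
  ],
)

```text
time: 14.47
tcp_pos: [626.6, 99.6, 59.6]
tcp_rot: [-0.01, 1.0, -0.0, 0.0]
force: [-0.1, -0.5, 0.2]
width: 36.0
grasp_force: 0.0
```

Call:
jog_arm(
  targets=[
    [[0,0,0,0,0,0],[0,0,0,0,0,0],[0,0,0,0,0,0],[0,0,0,0,0,0],[0,0,0,0,0,0],[0,0,0,0,0,0]],
  ],
  gripper=1,
  grip_force=20,
)

```text
time: 14.97
tcp_pos: [627.3, 100.7, 61.0]
tcp_rot: [-0.011, 1.0, 0.0, 0.002]
force: [-0.6, 1.1, 6.1]
width: 15.8
grasp_force: 20.0
```

```bash
python3 st.py
```

```text
t 15.0 [627.3 100.7  61. ] phi 91.2 zaxis [ 0.003  0.    -1.   ] F [-0.6  1.1  6.1] w 15.8 q [ 0.12  0.37  1.85  0.    0.91 -1.47] T [ 0.07 -0.   -0.09]
```

Call:
jog_arm(
  targets=[
    [[0.001,-0.05,0,0,0,0],[0.001,-0.06,0,0,0,0],[0.001,-0.06,0,0,0,0],[0.001,-0.06,0,0,0,0],[0.001,-0.05,0,0,0,0],[0.001,-0.03,0,0,0,0],[0,-0.013,0,0,0,0],[0,0,0,0,0,0],[0,0,0,0,0,0]],
  ],
)

```text
time: 15.72
tcp_pos: [628.1, 51.6, 61.0]
tcp_rot: [-0.011, 1.0, -0.0, 0.001]
force: [0.4, -1.1, 6.6]
width: 16.1
grasp_force: 20.0
```

```bash
python3 st.py
```

```text
t 15.7 [628.1  51.6  61. ] phi 91.2 zaxis [ 0.003 -0.    -1.   ] F [ 0.4 -1.1  6.6] w 16.1 q [ 0.04  0.36  1.87 -0.    0.91 -1.55] T [-0.15  0.07 -0.11]
```

Call:
jog_arm(
  targets=[
    [[0,0,0,0,0,0],[0,0,0,0,0,0],[0,0,0,0,0,0],[0,0,0.1,0,0,0],[0,0,0.2,0,0,0],[0,0,0.25,0,0,0],[0,0,0.1,0,0,0],[-0.05,0.1,0,0,0,-0.2],[-0.093,0.148,0,0,0,-0.211],[-0.093,0.148,0,0,0,-0.211]],
  ],
  gripper=0.18,
)

```text
time: 16.55
tcp_pos: [591.3, 111.5, 157.1]
tcp_rot: [0.147, 0.989, 0.0, 0.0]
force: [0.5, 0.5, -0.6]
width: 36.1
grasp_force: 0.0
```

Call:
jog_arm(
  targets=[
    [[-0.093,0.148,0,0,0,-0.211],[-0.093,0.148,0,0,0,-0.211],[-0.093,0.148,0,0,0,-0.211],[-0.093,0.148,0,0,0,-0.211],[-0.093,0.148,0,0,0,-0.211],[-0.093,0.148,0,0,0,-0.211],[-0.093,0.148,0,0,0,-0.211],[-0.093,0.148,0,0,0,-0.211],[-0.093,0.148,0,0,0,-0.211],[-0.093,0.148,0,0,0,-0.211]],
  ],
)

```text
time: 17.38
tcp_pos: [450.6, 334.1, 156.2]
tcp_rot: [0.625, 0.781, -0.001, -0.0]
force: [0.3, -0.3, -0.3]
width: 36.1
grasp_force: 0.0
```

Call:
jog_arm(
  targets=[
    [[-0.093,0.148,0,0,0,-0.211],[-0.05,0.044,0,0,0,0],[0,0,0,0,0,0],[0,0,0,0,0,0]],
  ],
)

```text
time: 17.72
tcp_pos: [430.1, 361.8, 156.3]
tcp_rot: [0.662, 0.75, -0.001, 0.0]
force: [0.3, 0.5, 0.4]
width: 36.4
grasp_force: 0.0
```

```bash
python3 st.py; python3 - <<'E'
from caps import *
c=snap('side','s6'); t=snap('top','t6')
a=ortho(t,64,600,700,0,135,2.9,grid=10); b=ortho(t,24,600,700,0,135,2.9,grid=10)
d=ortho(c,30,330,660,255,460,1.8); print(a.shape,d.shape)
m=np.zeros((600,800,3),np.uint8); m[:290,:392]=a[:290,:392]; m[300:590,:392]=b[:290,:392]; m[:d.shape[0],400:400+d.shape[1]]=d
cv2.imwrite('pics/m6.png',m)
h=hsv(t); print([(x[0].round(2).tolist(),x[1]) for x in mcomp(t,cv2.inRange(h,(105,60,60),(130,255,255)),(228,100,128,96))])
print([(x[0].round(2).tolist(),x[1]) for x in mcomp(t,cv2.inRange(h,(22,110,120),(33,255,255)),(228,100,70,60),3)])
h=hsv(c); print([(x[0].round(2).tolist(),x[1]) for x in mcomp(c,cv2.inRange(h,(105,60,60),(130,255,255)),(268,140,140,120))])
E
```

```text
t 17.7 [430.1 361.8 156.3] phi 7.2 zaxis [-0.    -0.001 -1.   ] F [0.3 0.5 0.4] w 36.4 q [ 0.66  0.14  1.95 -0.    1.05  0.53] T [-0.06  0.02  0.03]
(290, 392, 3) (594, 369, 3)
[([260.66, 147.2], [257, 141, 8, 13, 61])]
[([260.58, 135.32], [259, 133, 4, 8, 19])]
[([315.05, 186.43], [310, 178, 11, 18, 138])]
```

View pics/m6.png

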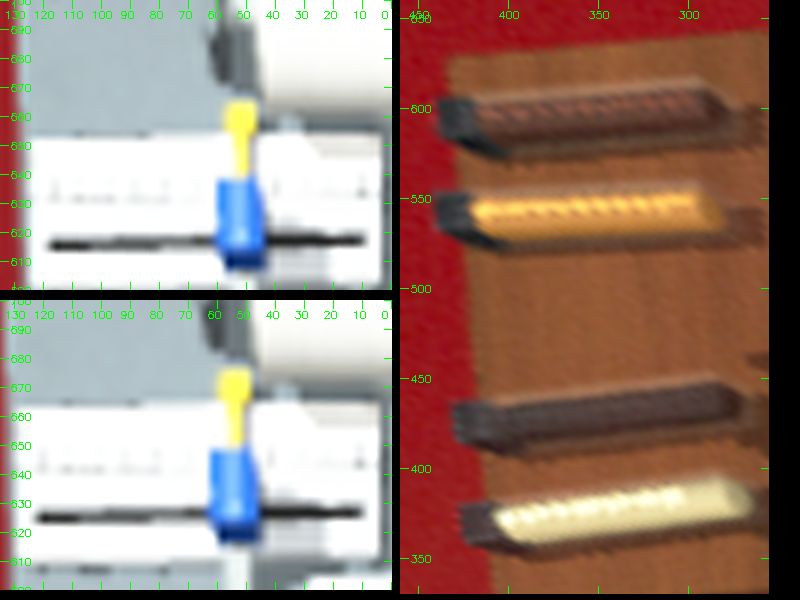

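The blue grip (239,215) is centred at y≈52.6 and the tab's point (235,420) at 53.8. With the 1.2° labeller yaw they're level within about 0.5 mm. The tubes are undisturbed, so I'll pick up the black tube.

Call:
jog_arm(
  targets=[
    [[0.012,0,-0.2,0,0,0],[0,0,-0.2,0,0,0],[0,0,-0.2,0,0,0],[0,0,-0.12,0,0,0],[0,0,-0.06,0,0,0],[0,0,0,0,0,0],[0,0,0,0,0,0]],
  ],
)

```text
time: 18.4
tcp_pos: [433.0, 361.6, 39.9]
tcp_rot: [0.663, 0.748, -0.0, 0.0]
force: [0.9, -0.2, 0.2]
width: 36.0
grasp_force: 0.0
```

Call:
jog_arm(
  targets=[
    [[0,0,0,0,0,0],[0,0,0,0,0,0],[0,0,0,0,0,0],[0,0,0,0,0,0],[0,0,0,0,0,0],[0,0,0,0,0,0]],
  ],
  gripper=1,
  grip_force=30,
)

```text
time: 18.9
tcp_pos: [433.6, 363.0, 41.6]
tcp_rot: [0.663, 0.749, 0.002, 0.001]
force: [0.8, -0.7, 5.8]
width: 21.5
grasp_force: 30.0
```

```bash
python3 st.py
```

```text
t 18.9 [433.6 363.   41.6] phi 7.0 zaxis [ 0.003  0.002 -1.   ] F [ 0.8 -0.7  5.8] w 21.5 q [ 0.65  0.29  2.02 -0.    0.83  0.53] T [-0.27 -0.09 -0.06]
```

Call:
jog_arm(
  targets=[
    [[0,0,0.08,0,0,0],[0,0,0.16,0,0,0],[0,0,0.16,0,0,0],[0,-0.1,0,0,0,0],[0,-0.2,0,0,0,0],[-0.015,-0.24,0,0,0,0],[-0.015,-0.24,0,0,0,0],[-0.015,-0.24,0,0,0,0],[-0.015,-0.24,0,0,0,0],[-0.015,-0.24,0,0,0,0]],
  ],
)

```text
time: 19.73
tcp_pos: [419.7, 135.2, 99.4]
tcp_rot: [0.663, 0.749, -0.0, -0.0]
force: [0.9, 0.0, 0.3]
width: 21.5
grasp_force: 30.0
```

Call:
jog_arm(
  targets=[
    [[-0.015,-0.24,0,0,0,0],[-0.015,-0.24,0,0,0,0],[-0.015,-0.24,0,0,0,0],[-0.015,-0.24,0,0,0,0],[-0.015,-0.24,0,0,0,0],[-0.015,-0.24,0,0,0,0],[-0.015,-0.24,0,0,0,0],[-0.015,-0.24,0,0,0,0],[-0.015,-0.24,0,0,0,0],[-0.015,-0.24,0,0,0,0]],
  ],
)

```text
time: 20.57
tcp_pos: [397.0, -224.4, 99.5]
tcp_rot: [0.663, 0.748, -0.0, -0.0]
force: [0.1, -0.5, -0.4]
width: 21.5
grasp_force: 30.0
```

Call:
jog_arm(
  targets=[
    [[-0.015,-0.24,0,0,0,0.035],[-0.015,-0.24,0,0,0,0],[-0.015,-0.24,0,0,0,0],[-0.015,-0.194,0,0,0,0],[0,0,0,0,0,0],[0,0,0,0,0,0]],
  ],
)

```text
time: 21.07
tcp_pos: [388.5, -360.9, 99.4]
tcp_rot: [0.658, 0.753, 0.0, -0.0]
force: [1.0, -0.3, 0.1]
width: 21.7
grasp_force: 30.0
```

```bash
python3 st.py
```

```text
t 21.1 [ 388.5 -360.9   99.4] phi 7.8 zaxis [-0.001  0.001 -1.   ] F [ 1.  -0.3  0.1] w 21.7 q [-0.8   0.15  2.06  0.    0.94 -0.93] T [-0.05  0.13 -0.03]
```

Call:
jog_arm(
  targets=[
    [[0.012,0.016,-0.12,0,0,0],[0,0,-0.13,0,0,0],[0,0,-0.06,0,0,0],[0,0,-0.03,0,0,0],[0,0,0,0,0,0],[0,0,0,0,0,0]],
  ],
)

```text
time: 21.57
tcp_pos: [391.4, -356.9, 49.0]
tcp_rot: [0.656, 0.755, 0.0, -0.0]
force: [-0.8, -0.4, 0.0]
width: 21.6
grasp_force: 30.0
```

```bash
python3 st.py
```

```text
t 21.6 [ 391.4 -356.9   49. ] phi 8.0 zaxis [-0.  0. -1.] F [-0.8 -0.4  0. ] w 21.6 q [-0.79  0.22  2.09  0.    0.84 -0.93] T [-0.02  0.   -0.02]
```

Call:
jog_arm(
  targets=[
    [[0,0,-0.03,0,0,0],[0,0,-0.015,0,0,0],[0,0,0,0,0,0],[0,0,0,0,0,0]],
  ],
)

```text
time: 21.9
tcp_pos: [391.5, -357.7, 42.3]
tcp_rot: [0.656, 0.754, -0.0, 0.0]
force: [1.2, -0.2, -0.1]
width: 21.7
grasp_force: 30.0
```

```bash
python3 st.py
```

```text
t 21.9 [ 391.5 -357.7   42.3] phi 7.9 zaxis [ 0. -0. -1.] F [ 1.2 -0.2 -0.1] w 21.7 q [-0.79  0.23  2.09  0.    0.82 -0.93] T [-0.05  0.04  0.01]
```

Call:
jog_arm(
  targets=[
    [[0,0,-0.003,0,0,0],[0,0,0,0,0,0],[0,0,0,0,0,0],[0,0,0.05,0,0,0],[0,0,0.15,0,0,0],[0,0,0.25,0,0,0],[0,0.1,0.15,0,0,0],[0.02,0.2,0,0,0,0],[0.05,0.25,0,0,0,0],[0.05,0.25,0,0,0,0]],
  ],
  gripper=0.27,
)

```text
time: 22.73
tcp_pos: [409.9, -237.3, 133.3]
tcp_rot: [0.657, 0.754, 0.0, 0.001]
force: [0.5, -0.3, -0.5]
width: 32.0
grasp_force: 0.0
```

Call:
jog_arm(
  targets=[
    [[0.05,0.2,0,0,0,0],[0.05,0.2,0,0,0,0],[0.05,0.1,0,0,0,0],[0,0,0,0,0,0],[0,0,0,0,0,0]],
  ],
)

```text
time: 23.15
tcp_pos: [432.2, -162.1, 132.2]
tcp_rot: [0.656, 0.755, -0.0, 0.001]
force: [0.1, -0.4, 0.3]
width: 32.1
grasp_force: 0.0
```

```bash
python3 st.py; python3 - <<'E'
from caps import *
c=snap('side','s7'); t=snap('top','t7')
a=ortho(t,19,350,630,-440,-250,2.1); b=ortho(t,30,330,660,255,460,1.8)
m=np.zeros((600,800,3),np.uint8); m[:a.shape[0],:a.shape[1]]=a; m[:b.shape[0],410:410+b.shape[1]]=b; print(a.shape)
cv2.imwrite('pics/m7.png',m)
E
```

```text
t 23.1 [ 432.2 -162.1  132.2] phi 8.1 zaxis [ 0.001 -0.001 -1.   ] F [ 0.1 -0.4  0.3] w 32.1 q [-0.41 -0.03  2.17 -0.    0.99 -0.55] T [-0.05  0.02 -0.07]
(588, 399, 3)
```

View pics/m7.png

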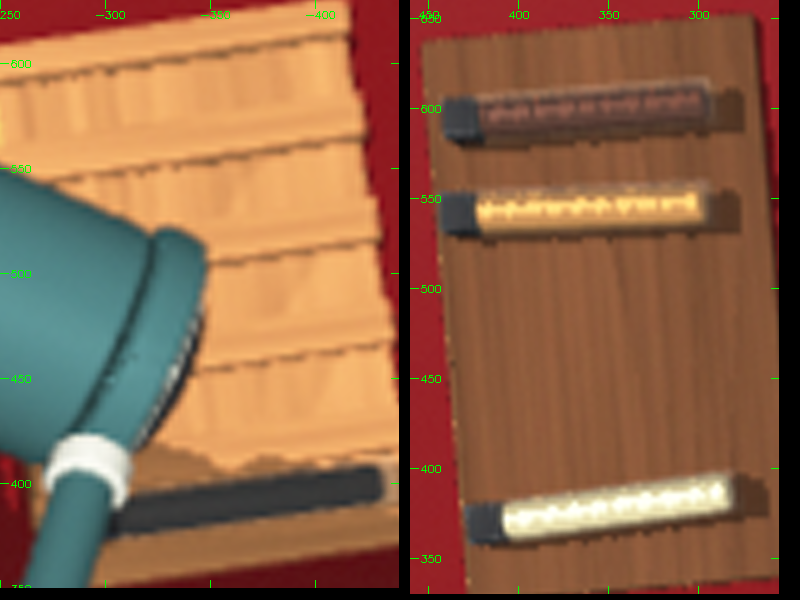

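Tube 1 lies in groove 1 (lower left, (250,500)), about mid-groove. On the board (right) brown, tan and straw have not moved: brown's centre is (599,368), tan (545,368) and straw (377,355). Brown goes to pocket 2 next.

Call:
jog_arm(
  targets=[
    [[0.07,0.22,0,0,0,-0.014],[0.07,0.22,0,0,0,-0.014],[0.07,0.22,0,0,0,-0.014],[0.07,0.22,0,0,0,-0.014],[0.07,0.22,0,0,0,-0.014],[0.07,0.22,0,0,0,-0.014],[0.07,0.22,0,0,0,-0.014],[0.07,0.22,0,0,0,-0.014],[0.07,0.22,0,0,0,-0.014],[0.07,0.22,0,0,0,-0.014]],
  ],
  gripper=0.15,
)

```text
time: 24.08
tcp_pos: [537.8, 167.6, 131.6]
tcp_rot: [0.683, 0.73, -0.0, 0.0]
force: [0.3, -1.1, 0.4]
width: 37.4
grasp_force: 0.0
```

Call:
jog_arm(
  targets=[
    [[0.07,0.22,0,0,0,0],[0.07,0.22,0,0,0,0],[0.07,0.22,0,0,0,0],[0.07,0.22,0,0,0,0],[0.07,0.22,0,0,0,0],[0.064,0.23,0,0,0,0],[0,0,0,0,0,0],[0,0,0,0,0,0],[0,0,0,0,0,0]],
  ],
)

```text
time: 24.83
tcp_pos: [599.2, 365.3, 130.8]
tcp_rot: [0.683, 0.731, -0.001, 0.0]
force: [-0.7, -0.2, 0.2]
width: 37.7
grasp_force: 0.0
```

```bash
python3 st.py
```

```text
t 24.8 [599.2 365.3 130.8] phi 3.9 zaxis [-0.001 -0.001 -1.   ] F [-0.7 -0.2  0.2] w 37.7 q [ 0.51  0.41  1.65 -0.    1.08  0.45] T [0.   0.07 0.03]
```

Call:
jog_arm(
  targets=[
    [[0,0.018,-0.15,0,0,0],[0,0,-0.2,0,0,0],[0,0,-0.15,0,0,0],[0,0,-0.08,0,0,0],[0,0,-0.025,0,0,0],[0,0,0,0,0,0],[0,0,0,0,0,0]],
  ],
)

```text
time: 25.42
tcp_pos: [599.8, 369.2, 42.0]
tcp_rot: [0.683, 0.731, 0.001, 0.0]
force: [-0.6, 0.5, 0.9]
width: 37.6
grasp_force: 0.0
```

Call:
jog_arm(
  targets=[
    [[0,0,0,0,0,0],[0,0,0,0,0,0],[0,0,0,0,0,0],[0,0,0,0,0,0],[0,0,0,0,0,0],[0,0,0,0,0,0]],
  ],
  gripper=1,
  grip_force=30,
)

```text
time: 25.92
tcp_pos: [600.1, 370.3, 42.7]
tcp_rot: [0.682, 0.731, 0.001, 0.001]
force: [0.3, -1.6, 6.5]
width: 21.5
grasp_force: 30.0
```

```bash
python3 st.py
```

```text
t 25.9 [600.1 370.3  42.7] phi 3.9 zaxis [ 0.003  0.001 -1.   ] F [ 0.3 -1.6  6.5] w 21.5 q [ 0.52  0.51  1.7  -0.    0.94  0.45] T [-0.2   0.11  0.03]
```

Call:
jog_arm(
  targets=[
    [[0,0,0.08,0,0,0],[0,0,0.16,0,0,0],[0,0,0.16,0,0,0],[-0.03,-0.1,0,0,0,0],[-0.05,-0.2,0,0,0,0],[-0.053,-0.24,0,0,0,0],[-0.053,-0.24,0,0,0,0],[-0.053,-0.24,0,0,0,0],[-0.053,-0.24,0,0,0,0],[-0.053,-0.24,0,0,0,0]],
  ],
)

```text
time: 26.75
tcp_pos: [546.3, 143.3, 101.2]
tcp_rot: [0.682, 0.731, -0.0, -0.0]
force: [0.2, -0.5, 0.4]
width: 21.4
grasp_force: 30.0
```

Call:
jog_arm(
  targets=[
    [[-0.053,-0.24,0,0,0,0.0143],[-0.053,-0.24,0,0,0,0.0143],[-0.053,-0.24,0,0,0,0.0143],[-0.053,-0.24,0,0,0,0.0143],[-0.053,-0.24,0,0,0,0.0143],[-0.053,-0.24,0,0,0,0.0143],[-0.053,-0.24,0,0,0,0.0143],[-0.053,-0.24,0,0,0,0.0143],[-0.053,-0.24,0,0,0,0.0143],[-0.053,-0.24,0,0,0,0.0143]],
  ],
)

```text
time: 27.58
tcp_pos: [466.9, -216.8, 101.4]
tcp_rot: [0.656, 0.755, 0.0, 0.0]
force: [0.3, -0.6, -0.2]
width: 21.3
grasp_force: 30.0
```

Call:
jog_arm(
  targets=[
    [[-0.053,-0.24,0,0,0,0],[-0.053,-0.24,0,0,0,0],[-0.053,-0.24,0,0,0,0],[-0.028,-0.184,0,0,0,0],[0,0,0,0,0,0],[0,0,0,0,0,0]],
  ],
)

```text
time: 28.08
tcp_pos: [439.3, -352.1, 101.2]
tcp_rot: [0.657, 0.754, 0.0, 0.0]
force: [0.4, -0.5, -1.8]
width: 21.6
grasp_force: 30.0
```

```bash
python3 st.py
```

```text
t 28.1 [ 439.3 -352.1  101.2] phi 7.9 zaxis [ 0.  0. -1.] F [ 0.4 -0.5 -1.8] w 21.6 q [-0.72  0.2   1.99  0.    0.95 -0.86] T [-0.05  0.1   0.01]
```

Call:
jog_arm(
  targets=[
    [[0.003,0.005,-0.12,0,0,0],[0,0,-0.13,0,0,0],[0,0,-0.06,0,0,0],[0,0,-0.04,0,0,0],[0,0,0,0,0,0],[0,0,0,0,0,0]],
  ],
)

```text
time: 28.58
tcp_pos: [440.3, -349.5, 48.4]
tcp_rot: [0.656, 0.755, 0.0, -0.0]
force: [0.1, -0.5, -1.1]
width: 21.3
grasp_force: 30.0
```

```bash
python3 st.py
```

```text
t 28.6 [ 440.3 -349.5   48.4] phi 8.1 zaxis [-0.  0. -1.] F [ 0.1 -0.5 -1.1] w 21.3 q [-0.72  0.27  2.02  0.    0.85 -0.86] T [-0.08  0.03 -0.04]
```

Call:
jog_arm(
  targets=[
    [[0,0,-0.03,0,0,0],[0,0,-0.01,0,0,0],[0,0,0,0,0,0],[0,0,0,0,0,0]],
  ],
)

```text
time: 28.92
tcp_pos: [440.3, -350.4, 42.7]
tcp_rot: [0.656, 0.755, 0.0, 0.0]
force: [0.1, -0.0, -0.2]
width: 21.3
grasp_force: 30.0
```

```bash
python3 st.py
```

```text
t 28.9 [ 440.3 -350.4   42.7] phi 8.0 zaxis [ 0. -0. -1.] F [ 0.1 -0.  -0.2] w 21.3 q [-0.72  0.28  2.02  0.    0.84 -0.86] T [-0.04  0.02  0.03]
```

Call:
jog_arm(
  targets=[
    [[0,0,0,0,0,0],[0,0,0,0,0,0],[0,0,0,0,0,0],[0,0,0.05,0,0,0],[0,0,0.15,0,0,0],[0,0,0.25,0,0,0],[0,0.1,0.15,0,0,0],[0,0.2,0,0,0,0],[0,0.25,0,0,0,0],[0,0.25,0,0,0,0]],
  ],
  gripper=0.27,
)

```text
time: 29.75
tcp_pos: [440.5, -229.9, 134.0]
tcp_rot: [0.657, 0.754, 0.0, 0.001]
force: [0.3, -0.3, 1.0]
width: 32.2
grasp_force: 0.0
```

Call:
jog_arm(
  targets=[
    [[0.05,0.25,0,0,0,0],[0.05,0.25,0,0,0,0],[0.05,0.25,0,0,0,0],[0.05,0.25,0,0,0,0],[0.05,0.1,0,0,0,0],[0,0,0,0,0,0],[0,0,0,0,0,0]],
  ],
)

```text
time: 30.33
tcp_pos: [477.9, -64.6, 132.9]
tcp_rot: [0.655, 0.756, -0.0, 0.0]
force: [-0.4, -0.7, -0.8]
width: 32.2
grasp_force: 0.0
```

```bash
python3 st.py; cat > chk.py <<'E'
import sys
from caps import *
np.set_printoptions(precision=1,suppress=True)
n=sys.argv[1]; t=snap('top','t'+n); c=snap('side','s'+n)
def cap(roi): 
    x=mcomp(t,cv2.inRange(hsv(t),(0,0,0),(180,110,95)),roi)
    return [(onz(t,*k[0],19)[:2].round(1).tolist(),k[1]) for k in x]
print('board caps',cap((112,135,30,125))); print('tray dark',cap((360,140,90,115)))
h=hsv(t)
for nm,lo,hi,roi in(('tan',(8,60,130),(30,255,255),(121,165,70,30)),('straw',(15,20,120),(45,160,255),(121,222,70,30))):
    q=mcomp(t,cv2.inRange(h,lo,hi),roi)
    if q: x=max(q,key=lambda t:t[1][4]); print(nm,x[1],onz(t,*x[0],19)[:2])
E
python3 chk.py 8
```

```text
t 30.3 [477.9 -64.6 132.9] phi 8.2 zaxis [ 0.001 -0.001 -1.   ] F [-0.4 -0.7 -0.8] w 32.2 q [-0.19  0.01  2.13 -0.    0.99 -0.33] T [-0.07  0.09 -0.02]
board caps [([542.3, 436.8], [121, 176, 8, 9, 57]), ([368.7, 421.8], [124, 239, 10, 8, 58])]
tray dark [([430.8, -290.8], [381, 214, 14, 9, 69]), ([390.5, -357.0], [385, 226, 53, 14, 355])]
tan [121, 165, 66, 30, 1103] [556.3 353.1]
straw [132, 232, 47, 14, 320] [379. 347.]
```

Call:
jog_arm(
  targets=[
    [[0.037,0.241,0,0,0,-0.0206],[0.037,0.241,0,0,0,-0.0206],[0.037,0.241,0,0,0,-0.0206],[0.037,0.241,0,0,0,-0.0206],[0.037,0.241,0,0,0,-0.0206],[0.037,0.241,0,0,0,-0.0206],[0.037,0.241,0,0,0,-0.0206],[0.037,0.241,0,0,0,-0.0206],[0.037,0.241,0,0,0,-0.0206],[0.037,0.241,0,0,0,-0.0206]],
  ],
  gripper=0.15,
)

```text
time: 31.27
tcp_pos: [533.9, 296.2, 132.3]
tcp_rot: [0.695, 0.719, -0.0, 0.0]
force: [0.6, 0.7, 1.3]
width: 37.7
grasp_force: 0.0
```

Call:
jog_arm(
  targets=[
    [[0.037,0.241,0,0,0,0],[0.037,0.241,0,0,0,0],[0,0,0,0,0,0],[0,0,0,0,0,0],[0,0,0,0,0,0]],
  ],
)

```text
time: 31.68
tcp_pos: [544.4, 366.8, 131.7]
tcp_rot: [0.694, 0.72, -0.001, 0.0]
force: [-0.2, -0.0, -0.1]
width: 37.5
grasp_force: 0.0
```

```bash
python3 st.py
```

```text
t 31.7 [544.4 366.8 131.7] phi 2.1 zaxis [-0.001 -0.001 -1.   ] F [-0.2 -0.  -0.1] w 37.5 q [ 0.56  0.33  1.76 -0.    1.05  0.52] T [-0.03  0.01 -0.01]
```

Call:
jog_arm(
  targets=[
    [[0,0.007,-0.15,0,0,0],[0,0,-0.2,0,0,0],[0,0,-0.15,0,0,0],[0,0,-0.08,0,0,0],[0,0,-0.03,0,0,0],[0,0,0,0,0,0],[0,0,0,0,0,0]],
  ],
)

```text
time: 32.27
tcp_pos: [545.0, 369.2, 41.8]
tcp_rot: [0.694, 0.72, 0.001, 0.0]
force: [0.9, 0.2, 0.6]
width: 37.5
grasp_force: 0.0
```

Call:
jog_arm(
  targets=[
    [[0,0,0,0,0,0],[0,0,0,0,0,0],[0,0,0,0,0,0],[0,0,0,0,0,0],[0,0,0,0,0,0],[0,0,0,0,0,0]],
  ],
  gripper=1,
  grip_force=30,
)

```text
time: 32.77
tcp_pos: [545.3, 370.3, 42.6]
tcp_rot: [0.694, 0.72, 0.001, 0.0]
force: [-0.5, -1.7, 5.6]
width: 21.3
grasp_force: 30.0
```

```bash
python3 st.py
```

```text
t 32.8 [545.3 370.3  42.6] phi 2.1 zaxis [ 0.003  0.001 -1.   ] F [-0.5 -1.7  5.6] w 21.3 q [ 0.56  0.43  1.81 -0.    0.9   0.52] T [-0.26  0.04  0.01]
```

Call:
jog_arm(
  targets=[
    [[0,0,0.08,0,0,0],[0,0,0.16,0,0,0],[0,0,0.16,0,0,0],[-0.01,-0.1,0,0,0,0],[-0.017,-0.2,0,0,0,0],[-0.018,-0.24,0,0,0,0],[-0.018,-0.24,0,0,0,0],[-0.018,-0.24,0,0,0,0],[-0.018,-0.24,0,0,0,0],[-0.018,-0.24,0,0,0,0]],
  ],
)

```text
time: 33.6
tcp_pos: [525.2, 142.6, 100.3]
tcp_rot: [0.694, 0.72, -0.0, -0.0]
force: [0.8, 0.1, 0.1]
width: 21.3
grasp_force: 30.0
```

Call:
jog_arm(
  targets=[
    [[-0.018,-0.24,0,0,0,0.0206],[-0.018,-0.24,0,0,0,0.0206],[-0.018,-0.24,0,0,0,0.0206],[-0.018,-0.24,0,0,0,0.0206],[-0.018,-0.24,0,0,0,0.0206],[-0.018,-0.24,0,0,0,0.0206],[-0.018,-0.24,0,0,0,0.0206],[-0.018,-0.24,0,0,0,0.0206],[-0.018,-0.24,0,0,0,0.0206],[-0.018,-0.24,0,0,0,0.0206]],
  ],
)

```text
time: 34.43
tcp_pos: [498.1, -217.0, 100.5]
tcp_rot: [0.656, 0.755, -0.0, -0.0]
force: [-0.3, 0.7, -0.3]
width: 21.6
grasp_force: 30.0
```

Call:
jog_arm(
  targets=[
    [[-0.018,-0.24,0,0,0,0],[-0.018,-0.24,0,0,0,0],[-0.018,-0.24,0,0,0,0],[-0.018,-0.142,0,0,0,0],[0,0,0,0,0,0],[0,0,0,0,0,0],[0,0,0,0,0,0]],
  ],
)

```text
time: 35.02
tcp_pos: [487.9, -343.8, 100.1]
tcp_rot: [0.656, 0.755, 0.0, -0.001]
force: [-0.2, 0.3, -0.2]
width: 21.8
grasp_force: 30.0
```

```bash
python3 st.py
```

```text
t 35.0 [ 487.9 -343.8  100.1] phi 8.0 zaxis [-0.001  0.001 -1.   ] F [-0.2  0.3 -0.2] w 21.8 q [-0.66  0.26  1.92  0.    0.96 -0.8 ] T [-0.1   0.07 -0.03]
```

Call:
jog_arm(
  targets=[
    [[0.008,0,-0.12,0,0,0],[0,0,-0.13,0,0,0],[0,0,-0.06,0,0,0],[0,0,-0.035,0,0,0],[0,0,0,0,0,0],[0,0,0,0,0,0]],
  ],
)

```text
time: 35.52
tcp_pos: [490.2, -344.0, 49.2]
tcp_rot: [0.656, 0.755, 0.0, -0.0]
force: [0.2, -0.4, -0.6]
width: 21.3
grasp_force: 30.0
```

```bash
python3 st.py
```

```text
t 35.5 [ 490.2 -344.    49.2] phi 8.1 zaxis [-0.  0. -1.] F [ 0.2 -0.4 -0.6] w 21.3 q [-0.65  0.33  1.94  0.    0.87 -0.79] T [-0.08  0.08 -0.03]
```

Call:
jog_arm(
  targets=[
    [[0,0,-0.03,0,0,0],[0,0,-0.01,0,0,0],[0,0,0,0,0,0],[0,0,0,0,0,0]],
  ],
)

```text
time: 35.85
tcp_pos: [490.2, -344.8, 43.4]
tcp_rot: [0.656, 0.755, 0.0, 0.0]
force: [-0.5, 0.3, -0.6]
width: 21.1
grasp_force: 30.0
```

```bash
python3 st.py
```

```text
t 35.9 [ 490.2 -344.8   43.4] phi 8.0 zaxis [ 0. -0. -1.] F [-0.5  0.3 -0.6] w 21.1 q [-0.65  0.34  1.94 -0.    0.86 -0.79] T [-0.03  0.02 -0.  ]
```

Call:
jog_arm(
  targets=[
    [[0,0,-0.005,0,0,0],[0,0,0,0,0,0],[0,0,0,0,0,0],[0,0,0.05,0,0,0],[0,0,0.15,0,0,0],[0,0,0.25,0,0,0],[0,0.1,0.15,0,0,0],[0,0.2,0,0,0,0],[0,0.25,0,0,0,0],[0,0.25,0,0,0,0]],
  ],
  gripper=0.27,
)

```text
time: 36.68
tcp_pos: [490.6, -224.4, 134.1]
tcp_rot: [0.657, 0.754, 0.0, 0.001]
force: [1.5, 1.0, -0.1]
width: 32.1
grasp_force: 0.0
```

Call:
jog_arm(
  targets=[
    [[-0.02,0.25,0,0,0,0],[-0.02,0.25,0,0,0,0],[-0.02,0.25,0,0,0,0],[-0.02,0.25,0,0,0,0],[-0.02,0.1,0,0,0,0],[0,0,0,0,0,0],[0,0,0,0,0,0]],
  ],
)

```text
time: 37.27
tcp_pos: [475.2, -59.1, 133.0]
tcp_rot: [0.655, 0.756, 0.0, 0.001]
force: [0.8, 0.2, 0.3]
width: 32.2
grasp_force: 0.0
```

```bash
python3 st.py;python3 chk.py 9
```

```text
t 37.3 [475.2 -59.1 133. ] phi 8.2 zaxis [ 0.001 -0.001 -1.   ] F [0.8 0.2 0.3] w 32.2 q [-0.18  0.01  2.14 -0.    0.99 -0.32] T [-0.12  0.03  0.01]
board caps [([368.5, 421.9], [124, 239, 10, 8, 57])]
tray dark [([479.9, -280.8], [378, 196, 8, 9, 55]), ([430.8, -290.8], [381, 214, 14, 9, 69]), ([390.5, -357.0], [385, 226, 53, 14, 353])]
tan [121, 165, 50, 30, 1404] [544.7 378.2]
straw [132, 232, 47, 14, 317] [378.9 347. ]
```

Call:
jog_arm(
  targets=[
    [[-0.0547,0.231,0,0,0,-0.0056],[-0.0547,0.231,0,0,0,-0.0056],[-0.0547,0.231,0,0,0,-0.0056],[-0.0547,0.231,0,0,0,-0.0056],[-0.0547,0.231,0,0,0,-0.0056],[-0.0547,0.231,0,0,0,-0.0056],[-0.0547,0.231,0,0,0,-0.0056],[-0.0547,0.231,0,0,0,-0.0056],[-0.0547,0.231,0,0,0,-0.0056],[-0.0547,0.231,0,0,0,-0.0056]],
  ],
  gripper=0.15,
)

```text
time: 38.2
tcp_pos: [393.7, 287.6, 132.6]
tcp_rot: [0.667, 0.745, 0.0, 0.0]
force: [0.8, 0.3, -0.0]
width: 37.4
grasp_force: 0.0
```

Call:
jog_arm(
  targets=[
    [[-0.0547,0.231,0,0,0,0],[-0.0547,0.231,0,0,0,0],[0,0,0,0,0,0],[0,0,0,0,0,0],[0,0,0,0,0,0]],
  ],
)

```text
time: 38.62
tcp_pos: [377.3, 355.2, 132.0]
tcp_rot: [0.667, 0.745, -0.0, 0.0]
force: [-0.1, -0.5, -1.1]
width: 37.4
grasp_force: 0.0
```

```bash
python3 st.py
```

```text
t 38.6 [377.3 355.2 132. ] phi 6.4 zaxis [-0.    -0.001 -1.   ] F [-0.1 -0.5 -1.1] w 37.4 q [ 0.71  0.08  2.06 -0.    1.    0.6 ] T [-0.05  0.03 -0.02]
```

Call:
jog_arm(
  targets=[
    [[-0.003,0,-0.15,0,0,0],[0,0,-0.2,0,0,0],[0,0,-0.15,0,0,0],[0,0,-0.08,0,0,0],[0,0,-0.03,0,0,0],[0,0,0,0,0,0],[0,0,0,0,0,0]],
  ],
)

```text
time: 39.2
tcp_pos: [377.1, 356.0, 41.6]
tcp_rot: [0.667, 0.745, 0.001, 0.0]
force: [0.4, -0.2, -0.6]
width: 37.5
grasp_force: 0.0
```

Call:
jog_arm(
  targets=[
    [[0,0,0,0,0,0],[0,0,0,0,0,0],[0,0,0,0,0,0],[0,0,0,0,0,0],[0,0,0,0,0,0],[0,0,0,0,0,0]],
  ],
  gripper=1,
  grip_force=30,
)

```text
time: 39.7
tcp_pos: [377.0, 356.9, 42.2]
tcp_rot: [0.666, 0.746, 0.001, 0.0]
force: [0.1, -1.4, 5.8]
width: 21.4
grasp_force: 29.8
```

```bash
python3 st.py
```

```text
t 39.7 [377.  356.9  42.2] phi 6.4 zaxis [ 0.002  0.001 -1.   ] F [ 0.1 -1.4  5.8] w 21.4 q [ 0.71  0.21  2.12 -0.    0.81  0.6 ] T [-0.28  0.15 -0.01]
```

Call:
jog_arm(
  targets=[
    [[0,0,0.08,0,0,0],[0,0,0.16,0,0,0],[0,0,0.16,0,0,0],[0.054,-0.1,0,0,0,0],[0.054,-0.2,0,0,0,0],[0.054,-0.24,0,0,0,0],[0.054,-0.24,0,0,0,0],[0.054,-0.24,0,0,0,0],[0.054,-0.24,0,0,0,0],[0.054,-0.24,0,0,0,0]],
  ],
)

```text
time: 40.53
tcp_pos: [432.9, 129.7, 101.6]
tcp_rot: [0.666, 0.746, 0.0, 0.0]
force: [0.3, -0.2, -0.8]
width: 21.4
grasp_force: 29.8
```

Call:
jog_arm(
  targets=[
    [[0.054,-0.24,0,0,0,0.0056],[0.054,-0.24,0,0,0,0.0056],[0.054,-0.24,0,0,0,0.0056],[0.054,-0.24,0,0,0,0.0056],[0.054,-0.24,0,0,0,0.0056],[0.054,-0.24,0,0,0,0.0056],[0.054,-0.24,0,0,0,0.0056],[0.054,-0.24,0,0,0,0.0056],[0.054,-0.24,0,0,0,0.0056],[0.054,-0.24,0,0,0,0.0056]],
  ],
)

```text
time: 41.37
tcp_pos: [514.0, -230.7, 101.6]
tcp_rot: [0.656, 0.755, 0.0, 0.0]
force: [0.9, 0.8, 0.0]
width: 21.7
grasp_force: 29.8
```

Call:
jog_arm(
  targets=[
    [[0.054,-0.24,0,0,0,0],[0.054,-0.24,0,0,0,0],[0.054,-0.24,0,0,0,0],[0,-0.006,0,0,0,0],[0,0,0,0,0,0],[0,0,0,0,0,0],[0,0,0,0,0,0]],
  ],
)

```text
time: 41.95
tcp_pos: [537.6, -336.3, 100.7]
tcp_rot: [0.656, 0.755, 0.0, -0.001]
force: [-0.5, -0.0, -0.0]
width: 21.6
grasp_force: 29.8
```

```bash
python3 st.py
```

```text
t 42.0 [ 537.6 -336.3  100.7] phi 8.1 zaxis [-0.001  0.001 -1.   ] F [-0.5 -0.  -0. ] w 21.6 q [-0.6   0.32  1.83  0.    0.99 -0.74] T [-0.08  0.03  0.02]
```

Call:
jog_arm(
  targets=[
    [[0.008,-0.001,-0.12,0,0,0],[0,0,-0.13,0,0,0],[0,0,-0.06,0,0,0],[0,0,-0.04,0,0,0],[0,0,0,0,0,0],[0,0,0,0,0,0]],
  ],
)

```text
time: 42.45
tcp_pos: [539.3, -337.3, 48.4]
tcp_rot: [0.656, 0.755, -0.0, -0.0]
force: [-0.5, 0.0, -0.1]
width: 21.1
grasp_force: 29.8
```

```bash
python3 st.py
```

```text
t 42.5 [ 539.3 -337.3   48.4] phi 8.1 zaxis [-0.  0. -1.] F [-0.5  0.  -0.1] w 21.1 q [-0.6   0.39  1.86  0.    0.9  -0.74] T [-0.02  0.06  0.04]
```

Call:
jog_arm(
  targets=[
    [[0,0,-0.03,0,0,0],[0,0,-0.013,0,0,0],[0,0,0,0,0,0],[0,0,0,0,0,0]],
  ],
)

```text
time: 42.78
tcp_pos: [539.6, -338.1, 42.3]
tcp_rot: [0.656, 0.755, 0.0, 0.0]
force: [0.3, 0.3, 0.3]
width: 21.5
grasp_force: 29.8
```

```bash
python3 st.py
```

```text
t 42.8 [ 539.6 -338.1   42.3] phi 8.0 zaxis [ 0.001 -0.    -1.   ] F [0.3 0.3 0.3] w 21.5 q [-0.6   0.4   1.86  0.    0.88 -0.74] T [-0.09  0.03  0.04]
```

Release, retreat to the board side, then a full check.

Call:
jog_arm(
  targets=[
    [[0,0,0,0,0,0],[0,0,0,0,0,0],[0,0,0,0,0,0],[0,0,0.05,0,0,0],[0,0,0.15,0,0,0],[0,0,0.25,0,0,0],[0,0,0.25,0,0,0],[-0.1,0.15,0,0,0,0],[-0.1,0.22,0,0,0,0],[-0.1,0.22,0,0,0,0]],
  ],
  gripper=0.27,
)

```text
time: 43.62
tcp_pos: [494.7, -249.6, 148.9]
tcp_rot: [0.657, 0.754, 0.0, 0.002]
force: [0.0, -0.5, -0.2]
width: 31.8
grasp_force: 0.0
```

Call:
jog_arm(
  targets=[
    [[-0.1,0.22,0,0,0,0],[-0.1,0.22,0,0,0,0],[-0.1,0.22,0,0,0,0],[0,0.25,0,0,0,0],[0,0.25,0,0,0,0],[0,0.25,0,0,0,0],[0,0.25,0,0,0,0],[0,0.25,0,0,0,0],[0,0.25,0,0,0,0],[0,0.25,0,0,0,0]],
  ],
)

```text
time: 44.45
tcp_pos: [449.1, 113.9, 147.8]
tcp_rot: [0.656, 0.755, 0.001, 0.0]
force: [0.9, -0.7, 0.4]
width: 32.0
grasp_force: 0.0
```

Call:
jog_arm(
  targets=[
    [[0,0.25,0,0,0,0],[0,0.25,0,0,0,0],[0,0.25,0,0,0,0],[0,0.2,0,0,0,0],[0,0,0,0,0,0],[0,0,0,0,0,0]],
  ],
)

```text
time: 44.95
tcp_pos: [449.2, 255.9, 147.4]
tcp_rot: [0.655, 0.756, 0.0, 0.0]
force: [0.3, 0.4, 0.2]
width: 32.2
grasp_force: 0.0
```

```bash
python3 st.py; python3 - <<'E'
from caps import *
t=snap('top','t10'); c=snap('side','s10')
a=ortho(t,24,335,645,-465,-225,1.9)
b=cv2.resize(np.asarray(c['pixels'])[160:420,235:460,::-1],(340,393),interpolation=cv2.INTER_CUBIC)
m=np.zeros((600,800,3),np.uint8); m[:a.shape[0],:a.shape[1]]=a[:600]; m[:393,460:]=b
d=np.asarray(t['pixels'])[100:250,225:405,::-1]; m[400:600,460:700]=cv2.resize(d,(240,200),interpolation=cv2.INTER_CUBIC)
cv2.imwrite('pics/m10.png',m); print(a.shape)
x=mcomp(t,cv2.inRange(hsv(t),(0,0,0),(180,110,95)),(360,140,90,115)); print([(onz(t,*k[0],19)[:2].round(1).tolist(),k[1]) for k in x])
E
```

```text
t 45.0 [449.2 255.9 147.4] phi 8.2 zaxis [ 0.001 -0.    -1.   ] F [0.3 0.4 0.2] w 32.2 q [ 0.47  0.06  2.05 -0.    1.03  0.33] T [-0.1   0.08  0.01]
(589, 456, 3)
[([522.4, -246.8], [366, 181, 7, 9, 53]), ([479.7, -280.9], [378, 196, 8, 9, 56]), ([430.2, -289.4], [381, 214, 10, 9, 63]), ([390.2, -357.5], [385, 226, 53, 14, 342])]
```

View pics/m10.png

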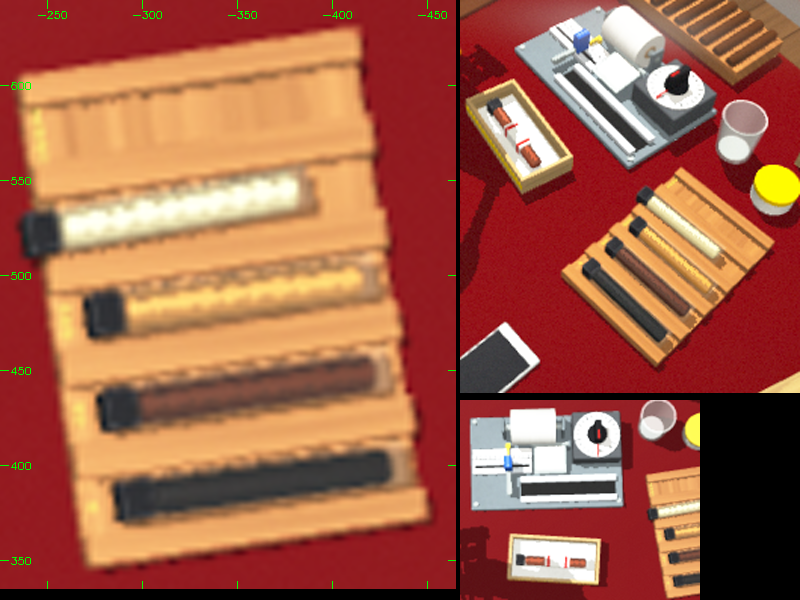

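Brown, tan and black lie in pockets 2, 3 and 1, but the straw tube in pocket 4 has since been knocked about 26 mm toward +y (cap at (42,232)). The cup and tin still stand, and the counter, stop and box are fine. I'll measure how well all four are centred in both views, then mend this.

```bash
python3 - <<'E'
from caps import *
np.set_printoptions(precision=1,suppress=True)
ux=np.array([.990,.139]); uy=np.array([-.139,.990])
for n,roi in(('t10',(360,140,90,115)),('s10',(295,265,150,140))):
    c=load(n); x=mcomp(c,cv2.inRange(hsv(c),(0,0,0),(180,255,62)),roi,15)
    for k in x:
        p=onz(c,*k[0],19)[:2]; print(n,k[0].round(1),k[1],p,'ux,uy',p@ux,p@uy)
t=load('t10'); s=load('s10')
# tray outline in both, excl. straw: right(-y) edge pixels via red/not-red transition along rows
from seg import fg
for c,n in((t,'t'),(s,'s')):
    for k in(1,2,3,5):
        base=np.array([489.3,-345.3])+(k-3)*50*ux+ 20*ux
        for sg,z in((1,18),(1,0),(-1,18),(-1,0)):
            m=fg(c); r=[]
            for d in np.arange(70,110,.25):
                u,v=proj(c,[*(base+sg*d*uy),z]); r.append(m[int(round(v)),int(round(u))]>0)
            r=np.array(r); print(n,k,'edge',sg,'z',z,70+.25*(np.argmin(r) if not r.all() else -1),end='; ')
        print()
E
```

```text
t10 [368.9 185.4] [366, 182, 7, 8, 40] [ 521.7 -246.6] ux,uy 482.241049974074 -316.69176387025163
t10 [381.4 200. ] [378, 197, 7, 8, 40] [ 480.3 -280.1] ux,uy 436.5109155827975 -344.08277136391865
t10 [384.8 217.9] [381, 215, 8, 7, 43] [ 430.4 -288. ] ux,uy 386.0316141115164 -344.950877052483
t10 [411.4 232. ] [385, 226, 52, 14, 274] [ 390.6 -360.1] ux,uy 336.6618013104648 -410.7819529813464
s10 [356.4 289.4] [352, 284, 10, 12, 55] [ 522.8 -246.9] ux,uy 483.2558055482774 -317.1195299836878
s10 [351.7 309.6] [347, 304, 11, 13, 62] [ 480.  -281.4] ux,uy 436.07039674682034 -345.3097730638665
s10 [335.7 323.7] [331, 317, 11, 13, 54] [ 428.8 -288.8] ux,uy 384.40710867928703 -345.55502460591947
s10 [345.2 360.9] [316, 332, 56, 54, 454] [ 391.4 -367.6] ux,uy 336.3873307466202 -418.27996148901684
t 1 edge 1 z 18 96.0; t 1 edge 1 z 0 92.5; t 1 edge -1 z 18 92.5; t 1 edge -1 z 0 98.75; 
t 2 edge 1 z 18 96.0; t 2 edge 1 z 0 92.5; t 2 edge -1 z 18 90.5; t 2 edge -1 z 0 96.5; 
t 3 edge 1 z 18 96.0; t 3 edge 1 z 0 92.5; t 3 edge -1 z 18 91.0; t 3 edge -1 z 0 97.0; 
t 5 edge 1 z 18 96.0; t 5 edge 1 z 0 93.0; t 5 edge -1 z 18 89.5; t 5 edge -1 z 0 95.0; 
s 1 edge 1 z 18 89.25; s 1 edge 1 z 0 93.5; s 1 edge -1 z 18 92.75; s 1 edge -1 z 0 91.75; 
s 2 edge 1 z 18 89.25; s 2 edge 1 z 0 92.75; s 2 edge -1 z 18 93.5; s 2 edge -1 z 0 91.25; 
s 3 edge 1 z 18 89.5; s 3 edge 1 z 0 93.0; s 3 edge -1 z 18 93.75; s 3 edge -1 z 0 91.0; 
s 5 edge 1 z 18 90.5; s 5 edge 1 z 0 93.25; s 5 edge -1 z 18 92.0; s 5 edge -1 z 0 90.5;
```

Tan and brown are centred within 2 mm in both views. Straw sits 27 mm off along groove 4, so I'll regrip it at its centre (532,-312).

Call:
jog_arm(
  targets=[
    [[0.035,-0.237,0,0,0,0],[0.035,-0.237,0,0,0,0],[0.035,-0.237,0,0,0,0],[0.035,-0.237,0,0,0,0],[0.035,-0.237,0,0,0,0],[0.035,-0.237,0,0,0,0],[0.035,-0.237,0,0,0,0],[0.035,-0.237,0,0,0,0],[0.035,-0.237,0,0,0,0],[0.035,-0.237,0,0,0,0]],
  ],
)

```text
time: 45.88
tcp_pos: [500.6, -104.3, 147.1]
tcp_rot: [0.657, 0.754, -0.0, 0.0]
force: [1.2, 0.7, 0.4]
width: 32.2
grasp_force: 0.0
```

Call:
jog_arm(
  targets=[
    [[0.035,-0.237,0,0,0,0],[0.035,-0.237,0,0,0,0],[0.035,-0.237,0,0,0,0],[0.035,-0.237,0,0,0,0],[0.035,-0.237,0,0,0,0],[0.032,-0.23,0,0,0,0],[0,0,-0.2,0,0,0],[0,0,-0.1,0,0,0],[0,0,0,0,0,0],[0,0,0,0,0,0]],
  ],
)

```text
time: 46.72
tcp_pos: [530.6, -313.7, 100.8]
tcp_rot: [0.657, 0.754, -0.0, -0.002]
force: [-0.3, -0.2, 0.2]
width: 31.9
grasp_force: 0.0
```

```bash
python3 st.py
```

```text
t 46.7 [ 530.6 -313.7  100.8] phi 7.9 zaxis [-0.003  0.002 -1.   ] F [-0.3 -0.2  0.2] w 31.9 q [-0.57  0.3   1.87 -0.    0.98 -0.71] T [-0.11  0.08  0.01]
```

Call:
jog_arm(
  targets=[
    [[0,0,-0.1,0,0,0],[0,0,-0.1,0,0,0],[0,0,0,0,0,0],[0,0,0,0,0,0],[0,0,0,0,0,0]],
  ],
)

```text
time: 47.13
tcp_pos: [533.5, -313.6, 73.6]
tcp_rot: [0.656, 0.755, 0.0, 0.001]
force: [-0.2, 0.3, 0.4]
width: 31.9
grasp_force: 0.0
```

```bash
python3 st.py
```

```text
t 47.1 [ 533.5 -313.6   73.6] phi 8.0 zaxis [ 0.002 -0.001 -1.   ] F [-0.2  0.3  0.4] w 31.9 q [-0.57  0.33  1.89 -0.    0.92 -0.71] T [-0.06  0.12 -0.05]
```

Call:
jog_arm(
  targets=[
    [[-0.005,0.01,-0.08,0,0,0],[0,0,-0.08,0,0,0],[0,0,-0.04,0,0,0],[0,0,0,0,0,0],[0,0,0,0,0,0]],
  ],
)

```text
time: 47.55
tcp_pos: [531.4, -311.1, 40.6]
tcp_rot: [0.656, 0.755, -0.0, -0.001]
force: [0.9, -0.3, -0.1]
width: 32.3
grasp_force: 0.0
```

```bash
python3 st.py
```

```text
t 47.5 [ 531.4 -311.1   40.6] phi 8.0 zaxis [-0.002  0.001 -1.   ] F [ 0.9 -0.3 -0.1] w 32.3 q [-0.57  0.37  1.9  -0.    0.87 -0.71] T [-0.06  0.06  0.01]
```

Call:
jog_arm(
  targets=[
    [[0,0,0,0,0,0],[0,0,0,0,0,0],[0,0,0,0,0,0],[0,0,0,0,0,0],[0,0,0,0,0,0]],
  ],
  gripper=1,
  grip_force=30,
)

```text
time: 47.97
tcp_pos: [532.3, -311.8, 42.1]
tcp_rot: [0.656, 0.755, 0.0, 0.0]
force: [0.8, -0.0, -0.3]
width: 21.6
grasp_force: 30.0
```

```bash
python3 st.py
```

```text
t 48.0 [ 532.3 -311.8   42.1] phi 8.0 zaxis [ 0. -0. -1.] F [ 0.8 -0.  -0.3] w 21.6 q [-0.57  0.37  1.9  -0.    0.87 -0.71] T [-0.07  0.02  0.04]
```

Call:
jog_arm(
  targets=[
    [[0,0,0.05,0,0,0],[0.01,0,0.02,0,0,0],[0.01,-0.05,0,0,0,0],[0.01,-0.075,0,0,0,0],[0.012,-0.05,0,0,0,0],[0,0,0,0,0,0],[0,0,-0.04,0,0,0],[0,0,-0.03,0,0,0],[0,0,0,0,0,0],[0,0,0,0,0,0]],
  ],
)

```text
time: 48.8
tcp_pos: [538.5, -338.0, 41.6]
tcp_rot: [0.656, 0.755, -0.0, 0.0]
force: [0.0, -0.6, 0.5]
width: 21.4
grasp_force: 30.0
```

```bash
python3 st.py
```

```text
t 48.8 [ 538.5 -338.    41.6] phi 8.0 zaxis [ 0. -0. -1.] F [ 0.  -0.6  0.5] w 21.4 q [-0.6   0.4   1.86 -0.    0.88 -0.74] T [-0.22  0.07 -0.05]
```

Call:
jog_arm(
  targets=[
    [[0,0,0,0,0,0],[0,0,0,0,0,0],[0,0,0,0,0,0],[0,0,0.05,0,0,0],[0,0,0.15,0,0,0],[0,0,0.25,0,0,0],[0,0,0.25,0,0,0],[-0.1,0.15,0,0,0,0],[-0.1,0.22,0,0,0,0],[-0.1,0.22,0,0,0,0]],
  ],
  gripper=0.27,
)

```text
time: 49.63
tcp_pos: [493.7, -249.4, 148.7]
tcp_rot: [0.657, 0.754, 0.0, 0.001]
force: [0.6, 0.2, 0.2]
width: 32.2
grasp_force: 0.0
```

Call:
jog_arm(
  targets=[
    [[-0.1,0.22,0,0,0,0],[-0.1,0.22,0,0,0,0],[-0.1,0.22,0,0,0,0],[0,0.25,0,0,0,0],[0,0.25,0,0,0,0],[0,0.25,0,0,0,0],[0,0.25,0,0,0,0],[0,0.25,0,0,0,0],[0,0.25,0,0,0,0],[0,0.25,0,0,0,0]],
  ],
)

```text
time: 50.47
tcp_pos: [448.0, 114.0, 147.6]
tcp_rot: [0.656, 0.755, 0.0, 0.0]
force: [1.2, -0.0, -0.5]
width: 32.1
grasp_force: 0.0
```

Call:
jog_arm(
  targets=[
    [[0,0.25,0,0,0,0],[0,0.25,0,0,0,0],[0,0.25,0,0,0,0],[0,0.2,0,0,0,0],[0,0,0,0,0,0],[0,0,0,0,0,0],[0,0,0,0,0,0],[0,0,0,0,0,0],[0,0,0,0,0,0],[0,0,0,0,0,0]],
  ],
)

```text
time: 51.3
tcp_pos: [448.5, 253.4, 146.9]
tcp_rot: [0.657, 0.754, -0.0, 0.0]
force: [-0.6, 0.1, 0.5]
width: 32.3
grasp_force: 0.0
```

```bash
python3 st.py; python3 - <<'E'
from caps import *
t=snap('top','t11'); c=snap('side','s11')
a=ortho(t,24,335,645,-465,-225,1.9)
b=cv2.resize(np.asarray(c['pixels'])[160:420,235:460,::-1],(340,393),interpolation=cv2.INTER_CUBIC)
m=np.zeros((600,800,3),np.uint8); m[:a.shape[0],:a.shape[1]]=a[:600]; m[:393,460:]=b
d=np.asarray(t['pixels'])[60:250,175:405,::-1]; m[400:600,460:702]=cv2.resize(d,(242,200),interpolation=cv2.INTER_AREA)
cv2.imwrite('pics/m11.png',m)
ux=np.array([.990,.139]); uy=np.array([-.139,.990])
for n,roi in(('t11',(360,140,90,115)),('s11',(295,265,150,140))):
    c=load(n)
    for k in mcomp(c,cv2.inRange(hsv(c),(0,0,0),(180,255,62)),roi,15): p=onz(c,*k[0],19)[:2]; print(n,k[1],p.round(1),'ux,uy',(p@ux).round(1),(p@uy).round(1))
E
```

```text
t 51.3 [448.5 253.4 146.9] phi 7.9 zaxis [-0. -0. -1.] F [-0.6  0.1  0.5] w 32.3 q [ 0.47  0.06  2.05 -0.    1.03  0.33] T [-0.07  0.02  0.06]
t11 [375, 180, 7, 8, 42] [ 527.7 -272.6] ux,uy 484.5 -343.2
t11 [378, 197, 7, 8, 40] [ 480.3 -280.1] ux,uy 436.5 -344.1
t11 [381, 215, 8, 7, 43] [ 430.4 -288. ] ux,uy 386.0 -345.0
t11 [385, 226, 52, 14, 281] [ 390.6 -359.7] ux,uy 336.7 -410.4
s11 [364, 291, 8, 7, 32] [ 535.3 -270.6] ux,uy 492.4 -342.3
s11 [361, 296, 7, 7, 24] [ 520.2 -277.5] ux,uy 476.5 -347.0
s11 [350, 304, 7, 7, 32] [ 487.1 -278.4] ux,uy 443.6 -343.3
s11 [347, 309, 7, 8, 27] [ 471.4 -284.6] ux,uy 427.2 -347.3
s11 [335, 317, 7, 8, 29] [ 436.7 -285.8] ux,uy 392.6 -343.7
s11 [331, 323, 8, 7, 28] [ 421.6 -292.2] ux,uy 376.8 -347.9
s11 [316, 332, 56, 54, 450] [ 391.5 -368.6] ux,uy 336.3 -419.3
```

View pics/m11.png

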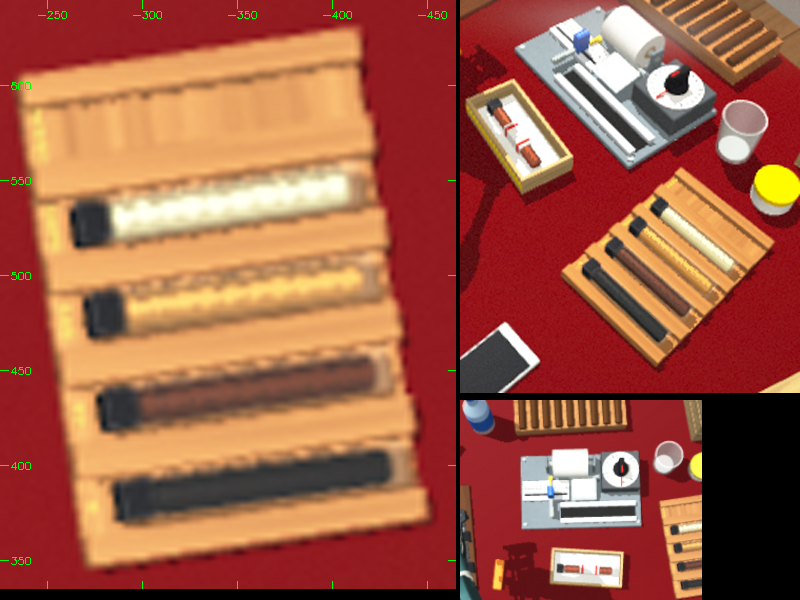

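All four tubes lie flat and centred within about 2 mm in pockets 1–4: black at (260,485), brown (245,395), tan (235,300) and straw (220,205). The labelled tube is in the box, the counter is home and the stop is at the tab. The lighter, tin and cup are untouched and the arm is clear, so I'm handing in.

```bash
python3 -c "
from station import robot
print(robot.close_job())"
```

```text
the job is handed in; nothing more can be done
None
```

The changeover is finished and handed in at 51 s, with no verdict returned: the labelled tube is in the box, the counter is home on its zero stop, the stop is level with the yellow tab, and the black, brown, tan and straw tubes are in pockets 1–4, centred within about 2 mm by camera; the straw tube was knocked 27 mm along its groove after placing and I moved it back.

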